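Rebuild a battery module in its stacking jig

ROBOT

A 6-joint arm with a two-finger parallel gripper is mounted at the origin on a cart in front of the work surface, level with it; the furniture and walls round the work are solid. World frame = base frame: x ahead of the robot, y to its left, z up, the work surface at z = 0. Lengths are in m, angles in rad, forces in N, time in s.
With the tool pointing down it reaches from about 0.375 to 0.975 m from the base axis. Payload 3.8 kg.
Tool frame: the origin (TCP) lies between the finger pads; the fingertips stand 17 mm ahead of it and the grasp point (between the pads) lies 2 mm behind it; z points along the fingers, y is the line along which they close (so a half turn about z gives the same grasp; the last joint's range is limited). The gripper opens to 85 mm and grips with 20 to 120 N. Pads are 22 mm wide; open, the fingers measure 114 mm over their backs; the gripper's body (76 mm by 85 mm) begins 54 mm behind the grasp point. The pads swing forward as they close: fully open they stand 13 mm farther back than shut.
Start: joints at [1.278, 0.264, 1.604, -0, 1.274, -0.037], TCP at [0.171, 0.653, 0.248] pointing down, gripper open.
Joint ranges: [-2.63, 2.63], [-0.94, 2.18], [0.31, 2.57], [-1.31, 4.45], [0, 2.66], [-2.55, 2.55]. Speed limits (rad/s): [2.57, 2.57, 3.14, 3.14, 3.14, 3.14].

INTERFACE

Orientations are given as a rotation vector (axis times angle).
In Python, from workcell import bot gives the robot as it stands.
- The arm moves only by the tool play_rows, never from a script. Its argument "steps" is one flat list of numbers, 4 for each row, row after row: the shift along the tool's x, y, z in m, then the turn about the tool's z in rad. A call has 1 to 10 rows; each row is the pose to reach, as a shift and turn from the pose commanded when the call began, along the tool's axes at that moment; what a row does not reach only later rows make up. A row lasts 1/8 s, in which the tool goes at most 62.5 mm and 10.7 degrees, less where a joint would pass 70% of its speed; a pose out of reach is approached as far as the arm can. A call with a gripper value outside its range is refused whole. "jaw" is the closure in counts, from 0 (fully open) to 255 (shut), set as the call begins (left out, the last holds). The fingers move at their own pace and stop on an object; "grip_force" is the grip in N (left out, the last holds). Time passes only in rows, so rows that repeat a pose let the fingers close. It gives the time, the measured TCP pose, the force, the opening and the grip force at its end, in the units of the state.
- bot.read_state(): the state, without advancing time (a new reading comes with each control period).
- bot.read_camera(name): name is "side" or "top" or "wrist"; returns a dict with "pixels" (384x512x3 uint8, blue, green, red), "mtx" (3x3 intrinsics, pixels), "R" (3x3) and "t" (3): a world point X has camera coordinates R X + t. Camera axes: x right, y down, z forward; pixel columns grow to the right and rows downward; lengths in m; the calibration is good to about 2 mm. A picture is of the moment at which its call begins. There is no depth.
- bot.finish_job(): hands the job in; it is judged then, once.
The state is a dict: "time": time; "q": joint angles; "joint_vel": joint speeds; "joint_torque": joint torques, N m; "tool_pos": TCP position; "tcp_rot": TCP orientation; "wrist_force": force on the tool from outside, world axes, zero at the start; "torque": the same for the moment, N m; "width": opening from 0.0 (shut) to 1.0 (fully open); "grip_force": force on a finger pad.
Only numpy, scipy, OpenCV 4.12 (cv2) and the standard library are available. Lean on these libraries where they do the work, as an engineer would, in place of code of your own. Each camera call takes 0.05 s, during which the arm holds its last target. There are 200 camera calls.

TASK

Rebuild the battery module in the jig: stack every cell flat between the corner posts, terminals towards the brass contact rail, with exactly one brown separator sheet between each cell and the next (a sheet left over stays on its rack), then lay the plywood end board squarely on the top cell. Only when the stack is closed, move the service plug from its parking block to the jig's socket, pushed fully home.

Things in the scene. Friction and masses are not known exactly. Their poses are not given: they have to be found in the camera images.
- well (a point): centre of the floor of the well in the fixed jig, 12 mm above the worktop, on its plywood base 262 x 92 mm. Four L-shaped aluminium corner posts 72 mm high (top 12 mm flared outward) leave a clear well 116 mm along x, 64 mm along y; the middle 80 mm of both long sides is open for fingers. x points along the well to the contact rail, z up.
- contact_rail (a point): top middle of the contact rail at the +x end of the well: an upright black bar, 24 mm wide and 56 mm high, with two brass strips facing the well. The cells' terminals go to this end.
- socket (a point): centre of the mouth of the socket for the service plug: a black block 50 x 44 mm on the jig's base at the end away from the contact rail, 143 mm from the well's centre; its top is 38 mm above the worktop. Rectangular hole 28 x 20 mm (long side along x), 21 mm deep, chamfered mouth, z up.
- rack_top (a point): middle of the top of the sheet rack, which does not move: two light wood strips 18 mm high, 290 mm long along x, 14 mm wide, 58 mm clear between them. The sheets lie across the strips, side by side along x about 92 mm apart, so fingers can reach below the sheets' level between the strips. z up.
- parking_mouth (a point): centre of the mouth of the plug's parking block, a fixed wooden block 60 x 52 x 26 mm with a loose rectangular hole 30 x 22 mm (long side along x), 21 mm deep, in which the service plug is parked.
- plug_grip (a point): centre of the service plug's grip, upright: grey ribbed grip 30 (x) x 22 (y) x 26 mm high, flange 36 x 28 x 6 mm below it, then a copper shank 24 (x) x 16 (y) mm, 18 mm long, tip narrowed. The point is 13 mm below the plug's top, 19 mm above the flange's underside, 37 mm above the tip. Parked or fully home, the flange rests on the block's top; either way round fits.
- plug_shoulder (a point): underside of the plug's flange, on its axis (rests on the socket's top face when fully home)
- end_board_mid (a point): centre of the plywood end board, 110 (x) x 56 (y) x 12 (z) mm, lying flat on the worktop; it closes the stack on top. It and the parking block stand, in either order, in the strip between the long fixed rip fence (70 mm high, its near face at y = 0.13) and the fixed saw blade (42 mm high, along y = -0.02 from x = 0.54 on).
- cell_1_mid (a point): centre of a battery cell: flat grey slab 106 (x) x 54 (y) x 16 (z) mm, 0.2 kg, lying flat; black end cap and two small brass blade terminals at its +x end, a white paper label on top. The terminals may face either way at the start. There are three or four cells from start to start (None if absent).
- cell_1_terminals (a point): middle of that cell's terminal end, 53 mm from its centre along its +x
- cell_2_mid (a point): centre of a battery cell: flat grey slab 106 (x) x 54 (y) x 16 (z) mm, 0.2 kg, lying flat; black end cap and two small brass blade terminals at its +x end, a white paper label on top. The terminals may face either way at the start. There are three or four cells from start to start (None if absent).
- cell_2_terminals (a point): middle of that cell's terminal end, 53 mm from its centre along its +x
- cell_3_mid (a point): centre of a battery cell: flat grey slab 106 (x) x 54 (y) x 16 (z) mm, 0.2 kg, lying flat; black end cap and two small brass blade terminals at its +x end, a white paper label on top. The terminals may face either way at the start. There are three or four cells from start to start (None if absent).
- cell_3_terminals (a point): middle of that cell's terminal end, 53 mm from its centre along its +x
- cell_4_mid (a point): centre of a battery cell: flat grey slab 106 (x) x 54 (y) x 16 (z) mm, 0.2 kg, lying flat; black end cap and two small brass blade terminals at its +x end, a white paper label on top. The terminals may face either way at the start. There are three or four cells from start to start (None if absent).
- cell_4_terminals (a point): middle of that cell's terminal end, 53 mm from its centre along its +x
- sheet_1_mid (a point): centre of a separator sheet: stiff brown pressboard 112 (x) x 60 (y) x 5 (z) mm, lying flat on the rack at the start, its long side across the strips
- sheet_2_mid (a point): centre of a separator sheet: stiff brown pressboard 112 (x) x 60 (y) x 5 (z) mm, lying flat on the rack at the start, its long side across the strips
- sheet_3_mid (a point): centre of a separator sheet: stiff brown pressboard 112 (x) x 60 (y) x 5 (z) mm, lying flat on the rack at the start, its long side across the strips
- tape_measure: blue tape measure, 82 x 44 x 68 mm, behind the jig; a bystander to leave alone (origin at its underside)
- tin_cup: open tin, 76 mm across, 99 mm high, at the back; a bystander to leave alone (origin at its underside)
- screwdriver: screwdriver, 216 mm long, at the back right; a bystander to leave alone (origin at its underside)

How it is judged:
On the way, in this order (a step that is already met when the one before it is completed fails the run):
1. every cell lies in the well with one separator sheet between each two (horizontal distance between each of cell_1_mid, cell_2_mid, cell_3_mid, cell_4_mid and well below 0.01 m and angle between each of cell_1_mid, cell_2_mid, cell_3_mid, cell_4_mid's own z axis and vertical below 0.06 rad and angle between the x axis of each of cell_1_mid, cell_2_mid, cell_3_mid, cell_4_mid and the x axis of well, either way round below 0.14 rad and x of each of cell_1_terminals, cell_2_terminals, cell_3_terminals, cell_4_terminals in the frame of well above 0.03 m and (z of cell_1_mid in the frame of well between 0.0058 and 0.0102 m or z of cell_1_mid in the frame of well between 0.0268 and 0.0312 m or z of cell_1_mid in the frame of well between 0.0478 and 0.0522 m or z of cell_1_mid in the frame of well between 0.0688 and 0.0732 m) and (z of cell_2_mid in the frame of well between 0.0058 and 0.0102 m or z of cell_2_mid in the frame of well between 0.0268 and 0.0312 m or z of cell_2_mid in the frame of well between 0.0478 and 0.0522 m or z of cell_2_mid in the frame of well between 0.0688 and 0.0732 m) and (z of cell_3_mid in the frame of well between 0.0058 and 0.0102 m or z of cell_3_mid in the frame of well between 0.0268 and 0.0312 m or z of cell_3_mid in the frame of well between 0.0478 and 0.0522 m or z of cell_3_mid in the frame of well between 0.0688 and 0.0732 m) and (z of cell_4_mid in the frame of well between 0.0058 and 0.0102 m or z of cell_4_mid in the frame of well between 0.0268 and 0.0312 m or z of cell_4_mid in the frame of well between 0.0478 and 0.0522 m or z of cell_4_mid in the frame of well between 0.0688 and 0.0732 m)), for 0.2 s.
2. the end board lies on the top cell (all of step 1 and horizontal distance between end_board_mid and well below 0.01 m and angle between end_board_mid's own z axis and vertical below 0.06 rad and angle between the x axis of end_board_mid and the x axis of well, either way round below 0.14 rad and z of end_board_mid in the frame of cell_1_mid above 0.01 m and z of end_board_mid in the frame of cell_2_mid above 0.01 m and z of end_board_mid in the frame of cell_3_mid above 0.01 m and z of end_board_mid in the frame of cell_4_mid above 0.01 m and (z of end_board_mid in the frame of cell_1_mid between 0.0118 and 0.0162 m or z of end_board_mid in the frame of cell_2_mid between 0.0118 and 0.0162 m or z of end_board_mid in the frame of cell_3_mid between 0.0118 and 0.0162 m or z of end_board_mid in the frame of cell_4_mid between 0.0118 and 0.0162 m) and linear speed of end_board below 0.02 m/s), for 0.2 s.
3. the service plug is fully home in the jig's socket (horizontal distance between plug_shoulder and socket below 0.003 m and z of plug_shoulder in the frame of socket below 0.0025 m and angle between plug_grip's own z axis and vertical below 0.08 rad and linear speed of plug below 0.02 m/s), for 0.2 s.
At the end, for the whole second after the job is handed in: Cells flat in the well, centres within 10 mm, 8 degrees, terminals at the rail, one sheet between each two (heights within 2 mm); board flat on the top cell within 10 mm, 8 degrees; spare sheet flat on the rack; plug flange within 2.5 mm of the socket top, 3 mm of its axis; all at rest (all of step 2 and all of step 3 and linear speed of each of cell_1, cell_2, cell_3, cell_4, sheet_1, sheet_2, sheet_3 below 0.02 m/s and ((horizontal distance between sheet_1_mid and well below 0.008 m and angle between sheet_1_mid's own z axis and vertical below 0.06 rad and angle between the x axis of sheet_1_mid and the x axis of well, either way round below 0.14 rad) or (z of sheet_1_mid in the frame of rack_top between -0.003 and 0.009 m and horizontal distance between sheet_1_mid and rack_top below 0.14 m)) and ((horizontal distance between sheet_2_mid and well below 0.008 m and angle between sheet_2_mid's own z axis and vertical below 0.06 rad and angle between the x axis of sheet_2_mid and the x axis of well, either way round below 0.14 rad) or (z of sheet_2_mid in the frame of rack_top between -0.003 and 0.009 m and horizontal distance between sheet_2_mid and rack_top below 0.14 m)) and ((horizontal distance between sheet_3_mid and well below 0.008 m and angle between sheet_3_mid's own z axis and vertical below 0.06 rad and angle between the x axis of sheet_3_mid and the x axis of well, either way round below 0.14 rad) or (z of sheet_3_mid in the frame of rack_top between -0.003 and 0.009 m and horizontal distance between sheet_3_mid and rack_top below 0.14 m))); the robot touches nothing.
It fails at once if the tape measure, tin cup or screwdriver beside the work was pushed away (more than 5 cm) (distance of any of tape_measure, tin_cup, screwdriver from where it was at the start of the episode above 0.05 m).
Of cell_1, cell_2, cell_3, cell_4 only 3 to 4 are there at a start; the rules pass over those that are not, and their reading is None.
At some moment in a run one of cell_1, cell_2, cell_3, cell_4, end_board may be knocked a few centimetres aside while the robot is not near it.
It also fails if it takes over 210 s, if anything falls off the work surface, if the arm or the gripper's body presses on something with over 40 N, if the wrist force passes 120 N, or if a joint passes its speed limit or range.

## Working session

There is one attempt and no reset: what is moved stays moved. The work goes in short steps, Python scripts to look and compute and a tool call to move; the robot and the scene stay as the last step left them, time stands still between calls to the robot, and variables do not carry over. Pictures are saved under pics/ and viewed, at most 14 in all, crops included, and the job is handed in when it is done.

Besides the shell and the picture viewer there is one more tool, called after ">>>" as name(argument=value, ...) on one line, values as JSON. play_rows: Moves the arm, as the interface text tells. Its arguments: {"type":"object","properties":{"steps":{"type":"array"},"jaw":{"type":"number"},"grip_force":{"type":"number"}},"required":["steps"]}

```bash
ls; mkdir -p pics
cat > h.py <<'E'
import cv2,numpy as np
from workcell import bot
def cam(n,save=None):
    c=bot.read_camera(n)
    c={k:np.array(v) for k,v in c.items()}
    if save: cv2.imwrite('pics/'+save+'.png',c['pixels'])
    return c
def ray(c,uv,z):
    uv=np.atleast_2d(np.array(uv,float)); R=c['R'];o=-R.T@c['t'].ravel()
    d=(R.T@np.linalg.inv(c['mtx'])@np.c_[uv,np.ones(len(uv))].T).T
    return o+d*((z-o[2])/d[:,2])[:,None]
def proj(c,X):
    X=np.atleast_2d(X); p=(c['mtx']@(c['R']@X.T+c['t'].reshape(3,1))).T
    return p[:,:2]/p[:,2:]
E
python3 - <<'E'
from h import *
for n in ['top','side','wrist']:
    c=cam(n,n+'0'); print(n,c['mtx'].tolist(),(-c['R'].T@c['t'].ravel()).round(3),c['R'].round(3).tolist())
print(bot.read_state())
E
```

```text
pics
top [[401.28554555902406, 0.0, 249.80816519912062], [0.0, 401.28554555902406, 188.3110315520387], [0.0, 0.0, 1.0]] [0.392 0.057 1.406] [[0.007, -0.999, 0.054], [-0.988, -0.015, -0.156], [0.156, -0.053, -0.986]]
side [[482.9020691175052, 0.0, 248.87012311638154], [0.0, 482.9020691175052, 187.4900261866938], [0.0, 0.0, 1.0]] [ 0.004 -1.053  0.995] [[0.863, -0.505, -0.022], [-0.334, -0.536, -0.775], [0.38, 0.676, -0.631]]
wrist [[313.2664750844771, 0.0, 255.39595588673845], [0.0, 313.2664750844771, 189.35151910750233], [0.0, 0.0, 1.0]] [0.089 0.674 0.373] [[0.254, 0.967, -0.002], [0.915, -0.239, 0.326], [0.315, -0.085, -0.945]]
{'time': 0.15, 'q': array([ 1.27808649e+00,  2.64583263e-01,  1.60508487e+00, -2.12088727e-05,
        1.27366829e+00, -3.69479965e-02]), 'joint_vel': array([-0.00054584, -0.00301374, -0.00304482,  0.00181966, -0.00158307,
       -0.00019001]), 'joint_torque': array([-1.16637064e-03, -5.15907991e+01, -3.67961240e+01, -1.10986173e-04,
        8.05868214e-03, -2.38945120e-05]), 'tool_pos': array([0.17064756, 0.6525172 , 0.24723259]), 'tcp_rot': array([-4.00611856e-01, -3.11567572e+00,  2.70697374e-03]), 'wrist_force': array([ 0.1952777 ,  0.05158153, -0.17993417]), 'torque': array([-0.00971353,  0.02748647,  0.02210419]), 'grip_force': 0.0, 'width': 1.0039259318293194}
```

View pics/top0.png

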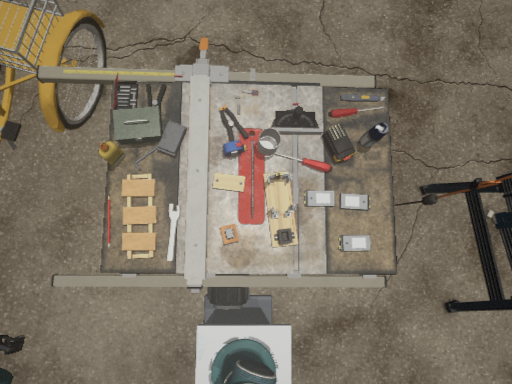

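View pics/side0.png

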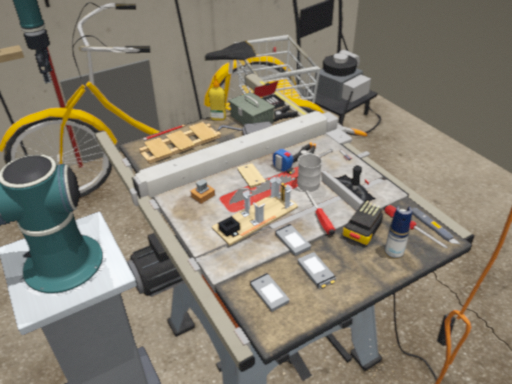

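The top view shows three cells at (320,199), (354,201) and (355,243), and the jig at (280,210) with its socket at the bottom, so jig x is roughly world +x. The end board is at (229,182), the plug block at (229,234), and the rack with three sheets is at (139,215) behind the fence. The side view agrees.

Run:
```python
from h import *
import cv2
c=cam('top')
for n,uv,z in [('cellA',(320,199),.016),('cellB',(354,201),.016),('cellC',(355,243),.016),('rail',(278,178),.056),('sock',(285,237),.038),('board',(229,182),.012),('plug',(229,234),.04),('s1',(138,187),.02),('s2',(139,215),.02),('s3',(139,242),.02),('tin',(269,143),.1),('tape',(233,149),.07)]:
    print(n,ray(c,uv,z)[0].round(3))
p=c['pixels'][120:280,100:400]
cv2.imwrite('pics/topc.png',cv2.resize(p,(800,427),interpolation=cv2.INTER_CUBIC))
st=bot.read_state()
from scipy.spatial.transform import Rotation as Ro
print(Ro.from_rotvec(st['tcp_rot']).as_matrix().round(3))
w=cam('wrist');R=Ro.from_rotvec(st['tcp_rot']).as_matrix()
print('cam in tool',(R.T@(-w['R'].T@w['t'].ravel()-st['tool_pos'])).round(4), (w['R']@R).round(3).tolist())
```

```text
cellA [ 0.578 -0.266  0.016]
cellB [ 0.573 -0.388  0.016]
cellC [ 0.425 -0.386  0.016]
rail [ 0.644 -0.112  0.056]
sock [ 0.443 -0.138  0.038]
board [0.635 0.056 0.012]
plug [0.451 0.053 0.04 ]
s1 [0.611 0.369 0.02 ]
s2 [0.514 0.361 0.02 ]
s3 [0.423 0.356 0.02 ]
tin [ 0.755 -0.077  0.1  ]
tape [0.739 0.044 0.07 ]
[[-0.967  0.253 -0.   ]
 [ 0.253  0.967 -0.001]
 [ 0.    -0.001 -1.   ]]
cam in tool [ 0.0847 -0.0002 -0.1262] [[-0.001, 1.0, 0.0], [-0.945, -0.001, -0.326], [-0.326, -0.0, 0.945]]
```

View pics/topc.png

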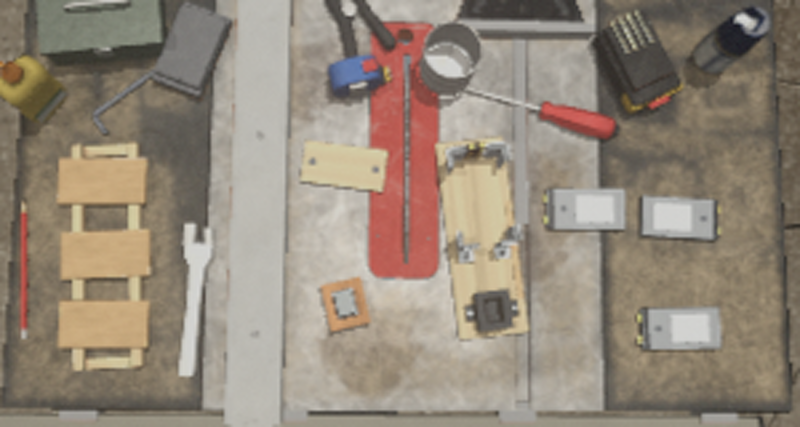

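Cells A and C have their terminals towards +y, and B has them towards −y. Next I'll look at the rack from close by.

>>> play_rows(steps=[-0.397,-0.175,0,1.314,-0.397,-0.175,0,1.314,-0.397,-0.175,0,1.314,-0.397,-0.175,0,1.314,-0.397,-0.175,0,1.314,-0.397,-0.175,0,1.314,-0.397,-0.175,0,1.314,-0.397,-0.175,0,1.314,-0.397,-0.175,0,1.314,-0.397,-0.175,0,1.314], jaw=0, grip_force=50)

```text
time: 1.5
tool_pos: [0.5094, 0.3843, 0.2482]
tcp_rot: [-2.217, -2.225, 0.0]
wrist_force: [1.0, 0.6, -0.5]
width: 0.997
grip_force: 0.0
```

```bash
cat >> h.py <<'E'
from scipy.spatial.transform import Rotation as Ro
def pose():
    s=bot.read_state(); R=Ro.from_rotvec(s['tcp_rot']).as_matrix()
    return s,R,np.degrees(np.arctan2(R[1,1],R[0,1]))
def go(x,y,z,az):
    "tool shift to world target, az = direction of tool y in deg"
    s,R,a=pose(); d=R.T@(np.array([x,y,z])-s['tool_pos'])
    print('shift',d.round(4),'turn',round(np.radians((a-az+180)%360-180),4),'now',s['tool_pos'].round(4),round(a,2),'t',round(s['time'],2))
def rects(c,mask,z,amin=300):
    cs,_=cv2.findContours(mask.astype(np.uint8),cv2.RETR_EXTERNAL,cv2.CHAIN_APPROX_NONE); o=[]
    for k in cs:
        if cv2.contourArea(k)<amin: continue
        P=ray(c,k[:,0],z)[:,:2]
        (cx,cy),(w,h),a=cv2.minAreaRect((P*1000).astype(np.float32))
        if w<h: w,h,a=h,w,a+90
        o.append((cx/1000,cy/1000,w,h,a,k[:,0].mean(0)))
        print('ctr %.4f %.4f size %.1f %.1f long-axis az %.1f px'%o[-1][:5],o[-1][5].round())
    return o
E
python3 - <<'E'
from h import *
c=cam('wrist','rack'); go(.51,.38,.25,0)
hsv=cv2.cvtColor(c['pixels'],cv2.COLOR_BGR2HSV)
for v in [(255,190),(290,100),(250,120)]: print(hsv[v[1],v[0]])
print(bot.read_state()['q'].round(3))
E
```

```text
shift [-0.0044  0.0006 -0.0018] turn 0.0035 now [0.5094 0.3844 0.2482] 0.2 t 1.55
[ 16 131 175]
[ 18  78 105]
[19 59 61]
[0.607 0.195 1.688 0.    1.259 0.604]
```

View pics/rack.png

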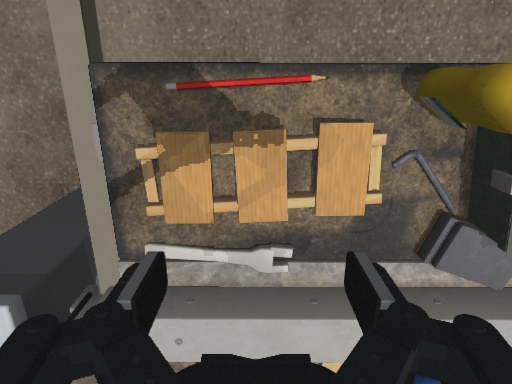

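The wrist view shows three sheets on the rack, centred near (187,177), (261,175) and (344,169). I'll mask them by colour, while moving on to look at the jig and the cells.

Run:
```python
from h import *
import pickle
c=cam('wrist'); hsv=cv2.cvtColor(c['pixels'],cv2.COLOR_BGR2HSV).astype(int)
pickle.dump(c,open('rackc.pkl','wb'))
for n,p in dict(s1=(187,200),s1sh=(187,145),s2=(261,200),s3=(344,170),strip=(300,201),strip2=(223,206),strip3=(300,144),stripsh=(147,153),tie=(150,185),tie2=(374,170)).items(): print(n,hsv[p[1],p[0]])
m=(hsv[...,0]<=18)&(hsv[...,0]>=8)&(hsv[...,1]>115)&(hsv[...,2]>80)
m=cv2.morphologyEx(m.astype(np.uint8),cv2.MORPH_OPEN,np.ones((17,17)))
m[:110]=0;m[235:]=0
rects(c,m,.023)
go(.52,-.22,.33,0)
```

```text
s1 [ 16 132 181]
s1sh [ 16 133 123]
s2 [ 16 132 197]
s3 [ 17 134 189]
strip [ 22  94 203]
strip2 [ 17 111 204]
strip3 [ 19 108 204]
stripsh [ 16 115 198]
tie [ 16 116 203]
tie2 [ 20 102 203]
ctr 0.4263 0.3590 size 111.6 60.2 long-axis az 90.1 px [185. 176.]
ctr 0.5148 0.3615 size 111.7 59.4 long-axis az 92.0 px [261. 175.]
ctr 0.6098 0.3698 size 111.2 61.1 long-axis az 90.6 px [342. 168.]
shift [-0.6044  0.0084 -0.0818] turn 0.0035 now [0.5094 0.3844 0.2483] 0.2 t 1.6
```

>>> play_rows(steps=[-0.604,0.008,-0.08,0,-0.604,0.008,-0.08,0,-0.604,0.008,-0.08,0,-0.604,0.008,-0.08,0,-0.604,0.008,-0.08,0,-0.604,0.008,-0.08,0,-0.604,0.008,-0.08,0,-0.604,0.008,-0.08,0,-0.604,0.008,-0.08,0,-0.604,0.008,-0.08,0])

```text
time: 2.85
tool_pos: [0.5192, -0.2221, 0.329]
tcp_rot: [2.219, 2.223, 0.0]
wrist_force: [0.5, -0.2, -0.2]
width: 0.998
grip_force: 0.0
```

>>> play_rows(steps=[0,0,0,0,0,0,0,0,0,0,0,0])

```text
time: 3.22
tool_pos: [0.5193, -0.219, 0.328]
tcp_rot: [-2.217, -2.225, -0.0]
wrist_force: [-0.4, -0.2, 0.3]
width: 0.998
grip_force: 0.0
```

Run:
```python
from h import *
import pickle
go(.52,-.22,.33,0)
c=cam('wrist','cells'); pickle.dump(c,open('cellc.pkl','wb'))
cv2.imwrite('pics/cells2.png',cv2.resize(c['pixels'],(800,600),interpolation=cv2.INTER_CUBIC))
```

```text
shift [-0.001   0.0007 -0.002 ] turn 0.0033 now [ 0.5193 -0.219   0.328 ] 0.19 t 3.23
```

View pics/cells2.png

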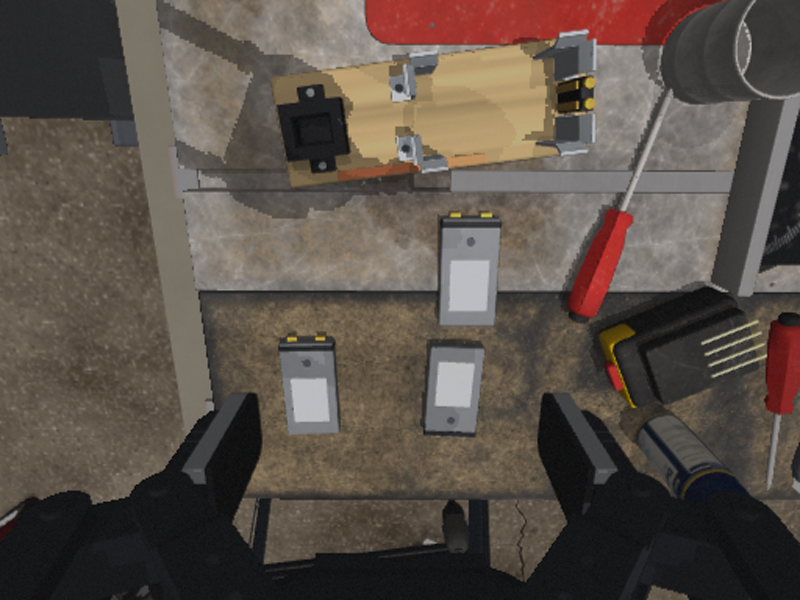

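The cells picture (800 px wide) shows A at (470,270) and C at (310,388), both with terminals upward (+y), and B at (455,388) with terminals downward. The jig is at (440,110), with the socket at (313,130) and the rail at (577,95).

```bash
cat > cm.py <<'E'
from h import *
def quad(c,pts,z,s=1.0):
    P=ray(c,np.array(pts,float)*s,z)[:,:2]
    # order: two pts at terminal end, two at other end
    t=(P[0]+P[1])/2;b=(P[2]+P[3])/2; d=t-b
    print('ctr',P.mean(0).round(4),'len %.1f wid %.1f az %.1f'%(1e3*np.hypot(*d),500*(np.hypot(*(P[0]-P[1]))+np.hypot(*(P[2]-P[3]))),np.degrees(np.arctan2(d[1],d[0]))))
E
python3 - <<'E'
from cm import *
import pickle
c=pickle.load(open('cellc.pkl','rb')); s=.64
quad(c,[(441,219),(501,219),(438,324),(496,325)],.016,s)
quad(c,[(428,434),(475,436),(428,343),(484,345)],.016,s)
quad(c,[(280,340),(334,338),(286,433),(339,434)],.016,s)
so=ray(c,np.array([(280,99),(344,94),(284,159),(347,153)])*s,.038); print('socket',so.mean(0))
print('hole',ray(c,np.array([(313,131)])*s,.038))
ra=ray(c,np.array([(556,80),(594,79),(560,114),(596,112)])*s,.068);print('rail',ra, ra.mean(0))
x0=ray(c,np.array([(273,79),(293,187)])*s,.012);print('base -x corners',x0)
go(.545,-.125,.22,-83)
E
```

```text
ctr [ 0.5838 -0.2637] len 102.3 wid 55.0 az 90.7
ctr [ 0.5744 -0.3878] len 104.5 wid 52.2 az -90.3
ctr [ 0.4286 -0.3845] len 108.0 wid 54.2 az 89.7
socket [ 0.44968695 -0.13470648  0.038     ]
hole [[ 0.44892764 -0.1379003   0.038     ]]
rail [[ 0.63191712 -0.10221464  0.068     ]
 [ 0.65936876 -0.10147762  0.068     ]
 [ 0.63734506 -0.12530376  0.068     ]
 [ 0.6638026  -0.12384863  0.068     ]] [ 0.64810838 -0.11321116  0.068     ]
base -x corners [[ 0.41366568 -0.09729082  0.012     ]
 [ 0.42428298 -0.1852269   0.012     ]]
shift [0.0939 0.026  0.1081] turn 1.4519 now [ 0.5193 -0.219   0.3281] 0.19 t 3.27
```

>>> play_rows(steps=[0.099,0.051,0.108,1.45,0.099,0.051,0.108,1.45,0.099,0.051,0.108,1.45,0.099,0.051,0.108,1.45,0.099,0.051,0.108,1.45,0.099,0.051,0.108,1.45,0.099,0.051,0.108,1.45,0.099,0.051,0.108,1.45,0.099,0.051,0.108,1.45,0.099,0.051,0.108,1.45])

```text
time: 4.53
tool_pos: [0.5701, -0.1209, 0.2203]
tcp_rot: [-3.135, -0.196, -0.0]
wrist_force: [-0.1, 0.1, 0.1]
width: 0.997
grip_force: 0.0
```

Run:
```python
from h import *
import pickle
go(.57,-.12,.22,-83)
c=cam('wrist','jig'); pickle.dump(c,open('jigc.pkl','wb'))
cv2.imwrite('pics/jig2.png',cv2.resize(c['pixels'],(800,600),interpolation=cv2.INTER_CUBIC))
```

```text
shift [ 0.0001 -0.0009  0.0003] turn 0.003 now [ 0.5701 -0.1209  0.2203] -82.83 t 4.53
```

View pics/jig2.png

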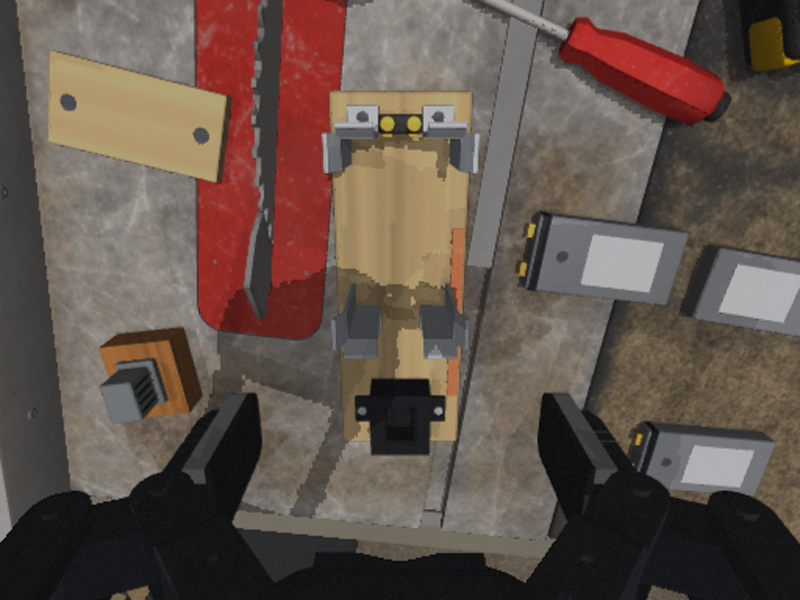

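The jig view (800 px) shows the base corners at (330,92), (471,94), (343,438) and (457,440), with the socket at (400,415) and the rail at (400,125). The end board is at (138,118), the plug at (135,392), and cells A, B and C are on the right.

Run:
```python
from cm import *
import pickle
c=pickle.load(open('jigc.pkl','rb')); s=.64
quad(c,[(330,92),(471,94),(343,439),(457,440)],.012,s)
for n,z,p in [('base',.012,[(330,92),(471,94),(343,439),(457,440)]),('railtop strips',.068,[(388,124),(414,124)]),('sock top far edge',.038,[(370,380),(430,380)]),('sock near',.038,[(371,453),(430,453)]),('flare tips',.084,[(325,172),(477,172),(333,348),(467,348)]),('plugtop',.052,[(103,378),(130,367),(153,413),(115,421)]),('tabs',.012,[(363,411),(438,411)])]:
    P=ray(c,np.array(p)*s,z); print(n,P[:,:2].round(4).tolist(),P.mean(0)[:2].round(4))
print('board');quad(c,[(52,52),(49,141),(227,95),(222,182)],.012,s)
print('A');quad(c,[(541,213),(530,287),(687,232),(674,305)],.016,s)
```

```text
ctr [ 0.5454 -0.1249] len 257.7 wid 90.4 az 7.1
base [[0.6683, -0.0646], [0.6782, -0.1533], [0.4123, -0.0953], [0.4227, -0.1863]] [ 0.5454 -0.1249]
railtop strips [[0.6536, -0.1045], [0.6554, -0.1183]] [ 0.6545 -0.1114]
sock top far edge [[0.4823, -0.1112], [0.4876, -0.1533]] [ 0.4849 -0.1322]
sock near [[0.4213, -0.1183], [0.4268, -0.1622]] [ 0.424  -0.1403]
flare tips [[0.626, -0.075], [0.6359, -0.1536], [0.526, -0.0872], [0.5358, -0.1655]] [ 0.5809 -0.1203]
plugtop [[0.4692, 0.0678], [0.4798, 0.0493], [0.4458, 0.0354], [0.436, 0.0619]] [0.4577 0.0536]
tabs [[0.44, -0.1086], [0.4474, -0.1671]] [ 0.4437 -0.1379]
board
ctr [0.637  0.0562] len 110.3 wid 54.5 az 83.8
A
ctr [ 0.584  -0.2661] len 103.7 wid 52.8 az 89.8
```

>>> play_rows(steps=[-0.07,0,0.02,-1.8,-0.07,0,0.02,-1.8,-0.07,0,0.02,-1.8,-0.07,0,0.02,-1.8,-0.07,0,0.02,-1.8,-0.07,0,0.02,-1.8,-0.07,0,0.02,-1.8,-0.07,0,0.02,-1.8,-0.07,0,0.02,-1.8,-0.07,0,0.02,-1.8])

```text
time: 5.82
tool_pos: [0.5006, -0.1301, 0.2003]
tcp_rot: [1.792, 2.58, 0.0]
wrist_force: [0.3, -0.2, 0.3]
width: 0.999
grip_force: 0.0
```

>>> play_rows(steps=[0,0,0,-1.341,0,0,0,-1.341,0,0,0,-1.341,0,0,0,-1.341,0,0,0,-1.341,0,0,0,-1.341,0,0,0,-1.341,0,0,0,-1.341,0,0,0,-1.341])

```text
time: 6.95
tool_pos: [0.5006, -0.1301, 0.2003]
tcp_rot: [-0.187, 3.136, 0.0]
wrist_force: [-1.0, 0.2, -0.1]
width: 0.999
grip_force: 0.0
```

Run:
```python
from h import *
import pickle
go(.574,-.388,.15,0); 
c=cam('wrist','jigb'); pickle.dump(c,open('jigbc.pkl','wb'))
cv2.imwrite('pics/jig3.png',cv2.resize(c['pixels'][0:330,60:500],(800,600),interpolation=cv2.INTER_CUBIC))
```

```text
shift [-0.0422 -0.2648  0.0503] turn 1.69 now [ 0.5006 -0.1301  0.2003] 96.83 t 6.95
```

View pics/jig3.png

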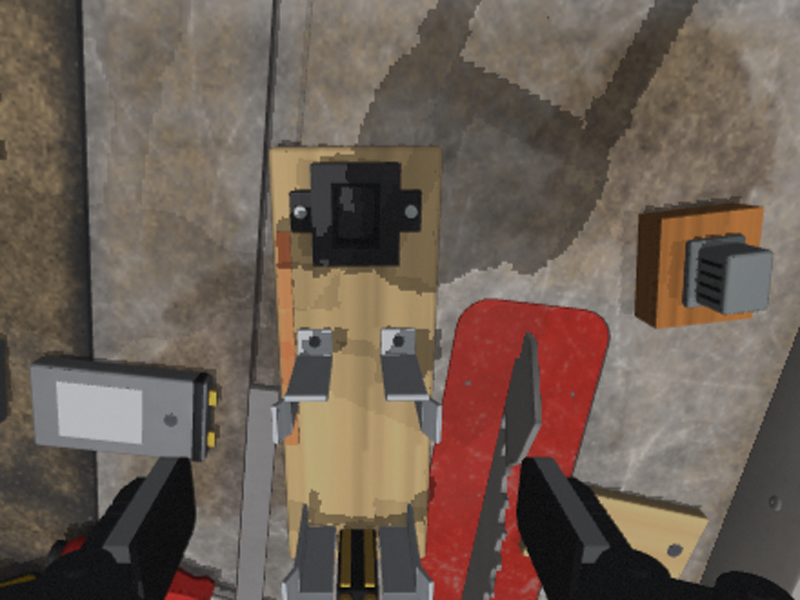

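This view (crop, ×0.55, offset 60) shows the socket top at (312–399,163–265), with its hole centred near (355,214) and its tab screws at (301,212) and (411,212). The plug is at (738,275).

Run:
```python
from cm import *
import pickle
c=pickle.load(open('jigbc.pkl','rb')); s=lambda p:np.array(p,float)*.55+[60,0]
for n,z,p in [('base -x edge',.012,[(269,148),(441,148)]),('sock top',.038,[(312,163),(399,163),(398,264),(313,264)]),('hole',.038,[(355,214)]),('screws',.016,[(301,212),(411,212)]),('plug grip top',.052,[(729,249),(773,249),(768,310),(723,311)]),('plug block top',.026,[(638,215),(764,206),(766,316),(656,327)]),('A',.016,[(32,362),(215,375),(205,460),(36,444)])]:
    P=ray(c,s(p),z); print(n,P[:,:2].round(4).tolist(),P.mean(0)[:2].round(4))
g=cv2.cvtColor(c['pixels'],cv2.COLOR_BGR2GRAY)
```

```text
base -x edge [[0.4218, -0.1849], [0.4112, -0.0958]] [ 0.4165 -0.1404]
sock top [[0.4258, -0.1602], [0.4208, -0.1184], [0.4695, -0.1119], [0.4747, -0.155]] [ 0.4477 -0.1364]
hole [[0.4473, -0.1367]] [ 0.4473 -0.1367]
screws [[0.452, -0.1652], [0.445, -0.1069]] [ 0.4485 -0.136 ]
plug grip top [[0.4409, 0.044], [0.4384, 0.0651], [0.468, 0.0734], [0.4712, 0.0513]] [0.4546 0.0585]
plug block top [[0.4317, 0.0089], [0.4196, 0.0721], [0.4763, 0.0938], [0.4896, 0.0357]] [0.4543 0.0526]
A [[0.5559, -0.3134], [0.5515, -0.2072], [0.6091, -0.2111], [0.6102, -0.3145]] [ 0.5817 -0.2615]
```

Socket at (0.4475, −0.1366) and jig azimuth 7.0° put the well at about (0.589, −0.119). I'll pick cell B first, since its turn suits the present wrist angle.

>>> play_rows(steps=[-0.042,-0.265,0.08,1.69,-0.042,-0.265,0.08,1.69,-0.042,-0.265,0.08,1.69,-0.042,-0.265,0.08,1.69,-0.042,-0.265,0.08,1.69,-0.042,-0.265,0.08,1.69,-0.042,-0.265,0.08,1.69,-0.042,-0.265,0.08,1.69,-0.042,-0.265,0.08,1.69,-0.042,-0.265,0.08,1.69])

```text
time: 8.25
tool_pos: [0.5743, -0.3882, 0.1201]
tcp_rot: [-2.218, -2.224, 0.0]
wrist_force: [-0.6, 0.1, 0.4]
width: 1.001
grip_force: 0.0
```

Run:
```python
from h import *
import pickle
go(.574,-.388,.021,0)
c=cam('wrist','B1'); pickle.dump(c,open('B1.pkl','wb'))
p=proj(c,[[.574-.027,-.388-.053,.016],[.574+.027,-.388-.053,.016],[.574+.027,-.388+.053,.016],[.574-.027,-.388+.053,.016]]).round().astype(int)
im=c['pixels'].copy(); cv2.polylines(im,[p],True,(0,0,255)); cv2.imwrite('pics/B1o.png',im)
```

```text
shift [ 0.0001 -0.0003  0.0991] turn 0.0027 now [ 0.5743 -0.3882  0.1201] 0.15 t 8.25
```

View pics/B1o.png

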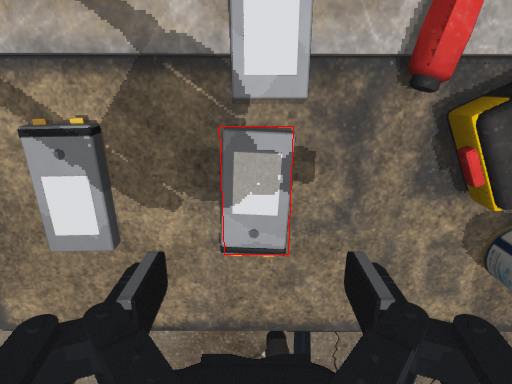

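The red outline at (257,190) fits cell B to about 1 mm. Now the grasp.

>>> play_rows(steps=[0,0,0.05,0,0,0,0.08,0,0,0,0.099,0,0,0,0.099,0])

```text
time: 8.8
tool_pos: [0.5733, -0.3873, 0.0195]
tcp_rot: [-2.216, -2.222, 0.001]
wrist_force: [-0.3, 0.4, -0.1]
width: 0.998
grip_force: 0.0
```

>>> play_rows(steps=[0,0,0,0,0,0,0,0,0,0,0,0,0,0,0,0,0,0,0,0,0,0,0,0], jaw=255)

```text
time: 9.55
tool_pos: [0.5759, -0.3893, 0.024]
tcp_rot: [2.216, 2.221, 0.001]
wrist_force: [0.1, 0.7, 6.6]
width: 0.612
grip_force: 53.0
```

>>> play_rows(steps=[0,0,-0.05,0,0,0,-0.1,0,0,0,-0.16,0,0,0,-0.18,0])

```text
time: 10.05
tool_pos: [0.5764, -0.3896, 0.2069]
tcp_rot: [2.213, 2.218, 0.002]
wrist_force: [0.6, -1.1, -2.7]
width: 0.61
grip_force: 53.8
```

Run:
```python
from h import *
go(.5894,-.1192,.16,97)
print(bot.read_state()['q'].round(2))
```

```text
shift [0.2706 0.0133 0.0457] turn -1.6908 now [ 0.5764 -0.3896  0.2069] 0.13 t 10.05
[-0.63  0.32  1.61  0.    1.2  -0.63]
```

>>> play_rows(steps=[0.271,0.013,0.047,-1.692,0.271,0.013,0.047,-1.692,0.271,0.013,0.047,-1.692,0.271,0.013,0.047,-1.692,0.271,0.013,0.047,-1.692,0.271,0.013,0.047,-1.692,0.271,0.013,0.047,-1.692,0.271,0.013,0.047,-1.692,0.271,0.013,0.047,-1.692,0.271,0.013,0.047,-1.692])

```text
time: 11.3
tool_pos: [0.5856, -0.1168, 0.1525]
tcp_rot: [0.191, -3.133, -0.001]
wrist_force: [0.6, 0.1, -1.6]
width: 0.611
grip_force: 53.8
```

>>> play_rows(steps=[0,0,0,0,0,0,0,0])

```text
time: 11.55
tool_pos: [0.5865, -0.1171, 0.1539]
tcp_rot: [0.191, -3.135, -0.0]
wrist_force: [0.6, 0.9, -2.3]
width: 0.609
grip_force: 53.8
```

Run:
```python
from h import *
go(.5894,-.1192,.038,97)
s=bot.read_state();print(s['wrist_force'])
import pickle
c=cam('wrist'); X=np.array([.5894,-.1192]);
cv2.imwrite('pics/plB.png',c['pixels'])
```

```text
shift [-0.0027 -0.0025  0.1159] turn -0.0007 now [ 0.5865 -0.1171  0.1539] 96.96 t 11.55
[ 0.63616758  0.89004806 -2.33476566]
```

View pics/plB.png

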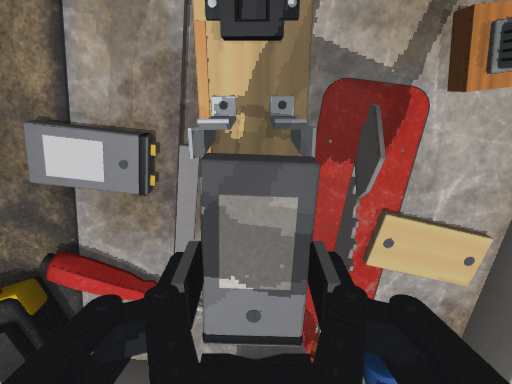

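The picture shows the held cell at (204–318,157–342) above the well, with terminals downward (towards the rail) and the post foot screws at (224,105) and (282,105).

Run:
```python
from cm import *
s,R,a=pose(); c=cam('wrist')
quad(c,[(204,336),(303,342),(204,157),(318,161)],.146)
for z,p in [(.014,[(224,105),(282,105)]),(.084,[(189,128),(314,128)]),(.038,[(220,38),(286,38)])]:
    P=ray(c,p,z)[:,:2];m=P.mean(0);d=m-[.5894,-.1192];t=np.radians(7)
    print(P.round(4).tolist(),'jigx %.4f jigy %.4f'%(d@[np.cos(t),np.sin(t)],d@[-np.sin(t),np.cos(t)]))
```

```text
ctr [ 0.584  -0.1167] len 100.0 wid 51.9 az 5.0
[[0.5238, -0.1508], [0.5181, -0.1035]] jigx -0.0689 jigy 0.0004
[[0.5346, -0.165], [0.5253, -0.088]] jigx -0.0599 jigy 0.0000
[[0.4769, -0.1555], [0.4713, -0.1096]] jigx -0.1160 jigy 0.0008
```

>>> play_rows(steps=[-0.004,-0.0025,0.03,0,-0.004,-0.0025,0.06,0,-0.004,-0.0025,0.085,0,-0.004,-0.0025,0.1,0,-0.004,-0.0025,0.108,0,-0.004,-0.0025,0.113,0,-0.004,-0.0025,0.116,0,-0.004,-0.0025,0.116,0])

```text
time: 12.65
tool_pos: [0.5914, -0.1192, 0.0387]
tcp_rot: [-0.193, 3.135, -0.0]
wrist_force: [-0.8, 0.0, -2.9]
width: 0.609
grip_force: 53.7
```

Run:
```python
from h import *
go(.5894,-.1192,.037,97)
s=bot.read_state();print(s['wrist_force'])
c=cam('wrist')
cv2.imwrite('pics/plB2.png',c['pixels'])
```

```text
shift [0.002  0.0002 0.0017] turn 0.001 now [ 0.5914 -0.1192  0.0387] 97.06 t 12.65
[-8.41565932e-01  2.21977410e-03 -2.89789936e+00]
```

View pics/plB2.png

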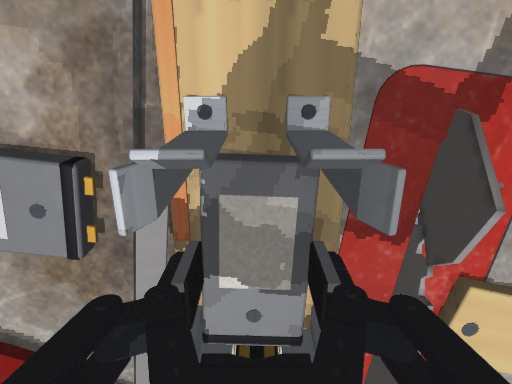

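>>> play_rows(steps=[0,0,0.0025,0,0,0,0.0025,0])

```text
time: 12.95
tool_pos: [0.5914, -0.1192, 0.036]
tcp_rot: [-0.193, 3.135, -0.0]
wrist_force: [-0.3, -1.5, -1.2]
width: 0.607
grip_force: 53.8
```

>>> play_rows(steps=[0,0,0,0,0,0,0,0,0,0,0,0,0,0,0,0], jaw=0)

```text
time: 13.45
tool_pos: [0.5912, -0.1191, 0.0359]
tcp_rot: [-0.193, 3.135, -0.0]
wrist_force: [-0.6, 0.5, -0.1]
width: 1.0
grip_force: 0.0
```

>>> play_rows(steps=[0,0,-0.03,0,0,0,-0.08,0,0,0,-0.13,0,0,0,-0.17,0,0,0,-0.17,0,0,0,-0.17,0])

```text
time: 14.2
tool_pos: [0.5906, -0.119, 0.2052]
tcp_rot: [0.193, -3.135, -0.0]
wrist_force: [-0.5, 0.2, -0.1]
width: 1.0
grip_force: 0.0
```

Run:
```python
from cm import *
import pickle
go(.6098,.3698,.2,0)
c=cam('wrist'); pickle.dump(c,open('w1.pkl','wb'))
cv2.imwrite('pics/B3.png',cv2.resize(c['pixels'],(800,600),interpolation=cv2.INTER_CUBIC))
```

```text
shift [-0.0791  0.4827  0.0053] turn 1.694 now [ 0.5906 -0.119   0.2052] 97.06 t 14.2
```

View pics/B3.png

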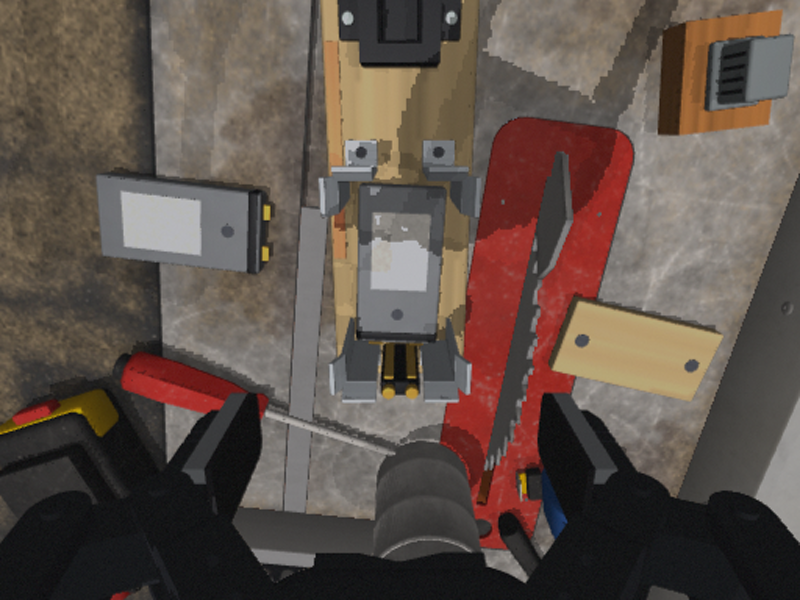

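Cell B sits in the well at (400,262), with its terminals at the rail (400,370). The post flare edges lie at y≈172 and y≈400.

Run:
```python
from cm import *
import pickle
c=pickle.load(open('w1.pkl','rb'))
def J(P):
    d=P[:,:2]-[.5894,-.1192];t=np.radians(7);return (np.c_[d@[np.cos(t),np.sin(t)],d@[-np.sin(t),np.cos(t)]]*1e3).round(1).tolist()
print('cell',J(ray(c,np.array([(359,185),(445,188),(440,335),(357,331)])*.64,.028)))
print('flares',J(ray(c,np.array([(355,172),(440,172),(334,401),(382,401),(425,401),(463,401)])*.64,.084)))
print('sides',J(ray(c,np.array([(321,178),(478,178),(331,365),(468,365)])*.64,.084)))
print('sock',J(ray(c,np.array([(347,18),(452,18)])*.64,.016)))
print('plug',ray(c,np.array([(740,45),(794,38),(786,97),(730,107)])*.64,.058))
```

```text
cell [[-50.4, -24.3], [-48.7, 28.0], [48.7, 27.7], [45.8, -28.2]]
flares [[-62.8, -21.6], [-62.8, 20.2], [65.8, -37.5], [65.8, -9.8], [65.7, 15.0], [65.7, 37.0]]
sides [[-59.9, -38.5], [-59.9, 39.0], [42.7, -38.2], [42.6, 38.8]]
sock [[-142.5, -29.7], [-142.6, 30.2]]
plug [[0.44670054 0.03577452 0.058     ]
 [0.44036357 0.06148374 0.058     ]
 [0.46716364 0.06784138 0.058     ]
 [0.47538323 0.04068405 0.058     ]]
```

>>> play_rows(steps=[-0.079,0.483,0.005,1.684,-0.079,0.483,0.005,1.684,-0.079,0.483,0.005,1.684,-0.079,0.483,0.005,1.684,-0.079,0.483,0.005,1.684,-0.079,0.483,0.005,1.684,-0.079,0.483,0.005,1.684,-0.079,0.483,0.005,1.684,-0.079,0.483,0.005,1.684,-0.079,0.483,0.005,1.684])

```text
time: 15.5
tool_pos: [0.6084, 0.3711, 0.1972]
tcp_rot: [-2.21, -2.231, 0.008]
wrist_force: [0.0, -0.2, -0.1]
width: 1.002
grip_force: 0.0
```

>>> play_rows(steps=[0,0,0.05,0,0,0,0.1,0,0,0,0.1,0,0,0,0.1,0])

```text
time: 16.0
tool_pos: [0.6102, 0.37, 0.1008]
tcp_rot: [-2.21, -2.232, 0.001]
wrist_force: [1.0, 0.7, -0.4]
width: 1.001
grip_force: 0.0
```

Run:
```python
from h import *
go(.6098,.3698,.031,0.6)
c=cam('wrist'); hsv=cv2.cvtColor(c['pixels'],cv2.COLOR_BGR2HSV).astype(int)
m=(hsv[...,0]<=18)&(hsv[...,0]>=8)&(hsv[...,1]>121)&(hsv[...,2]>80)
m=cv2.morphologyEx(m.astype(np.uint8),cv2.MORPH_OPEN,np.ones((25,25)))
rects(c,m,.023)
cv2.imwrite('pics/s3.png',c['pixels'])
```

```text
shift [-0.0001 -0.0004  0.0698] turn -0.0005 now [0.6102 0.37   0.1008] 0.57 t 16.0
ctr 0.4462 0.3569 size 118.9 37.2 long-axis az 75.7 px [ 20. 219.]
ctr 0.5151 0.3651 size 105.3 59.8 long-axis az 92.8 px [118. 201.]
ctr 0.6099 0.3703 size 111.7 59.5 long-axis az 91.0 px [256. 199.]
```

>>> play_rows(steps=[0,0,0.04,0,0,0,0.06,0,0,0,0.07,0,0,0,0.07,0])

```text
time: 16.55
tool_pos: [0.6101, 0.3699, 0.0308]
tcp_rot: [-2.21, -2.232, 0.001]
wrist_force: [-0.5, -0.5, -0.3]
width: 0.998
grip_force: 0.0
```

>>> play_rows(steps=[0,0,0,0,0,0,0,0,0,0,0,0,0,0,0,0,0,0,0,0,0,0,0,0], jaw=255)

```text
time: 17.3
tool_pos: [0.6116, 0.3708, 0.033]
tcp_rot: [2.21, 2.232, 0.006]
wrist_force: [0.4, 0.0, 5.3]
width: 0.671
grip_force: 53.5
```

>>> play_rows(steps=[0,0,-0.03,0,0,0,-0.08,0,0,0,-0.14,0,0,0,-0.17,0,0,0,-0.17,0])

```text
time: 17.92
tool_pos: [0.6121, 0.3711, 0.2055]
tcp_rot: [2.209, 2.231, 0.012]
wrist_force: [-0.6, -0.7, -0.2]
width: 0.671
grip_force: 53.3
```

>>> play_rows(steps=[-0.489,-0.025,0,-1.678,-0.489,-0.025,0,-1.678,-0.489,-0.025,0,-1.678,-0.489,-0.025,0,-1.678,-0.489,-0.025,0,-1.678,-0.489,-0.025,0,-1.678,-0.489,-0.025,0,-1.678,-0.489,-0.025,0,-1.678,-0.489,-0.025,0,-1.678,-0.489,-0.025,0,-1.678])

```text
time: 19.18
tool_pos: [0.5883, -0.1206, 0.1981]
tcp_rot: [0.184, -3.132, -0.002]
wrist_force: [-0.7, 0.2, -0.1]
width: 0.671
grip_force: 53.3
```

>>> play_rows(steps=[0,0,0,0,0,0,0,0])

```text
time: 19.42
tool_pos: [0.5893, -0.1189, 0.1994]
tcp_rot: [0.183, -3.134, -0.001]
wrist_force: [0.5, 0.7, -1.1]
width: 0.667
grip_force: 53.3
```

```bash
cat >> cm.py <<'E'
def J(P,o=(.5905,-.119)):
    d=np.atleast_2d(P)[:,:2]-np.array(o);t=np.radians(7);return (np.c_[d@[np.cos(t),np.sin(t)],d@[-np.sin(t),np.cos(t)]]*1e3).round(1).tolist()
E
python3 - <<'E'
from cm import *
go(.5905,-.119,.1,96.7)
s=bot.read_state();z=s['tool_pos'][2]-.031+.023
c=cam('wrist'); hsv=cv2.cvtColor(c['pixels'],cv2.COLOR_BGR2HSV).astype(int)
m=(hsv[...,0]<=18)&(hsv[...,0]>=8)&(hsv[...,1]>121)&(hsv[...,2]>80)
m=cv2.morphologyEx(m.astype(np.uint8),cv2.MORPH_OPEN,np.ones((25,25)))
rects(c,m,z)
cv2.imwrite('pics/s3h.png',c['pixels'])
E
```

```text
shift [-0.0014 -0.0003  0.0994] turn -0.0002 now [ 0.5893 -0.1189  0.1994] 96.69 t 19.43
ctr 0.6175 -0.1154 size 58.6 50.2 long-axis az 96.6 px [255. 308.]
ctr 0.5522 -0.1233 size 58.8 38.5 long-axis az 96.6 px [258. 186.]
```

View pics/s3h.png

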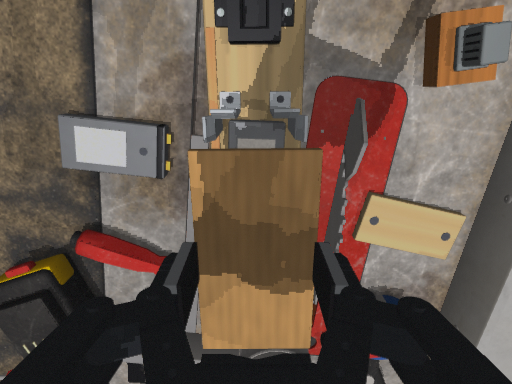

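The sheet is held square above the well at (189–321,150–349), parallel to the jig. Checking its centre before lowering.

Run:
```python
from cm import *
c=cam('wrist')
P=ray(c,[(189,150),(321,150),(311,349),(202,349)],.1894);print(J(P),J(P.mean(0)),J(bot.read_state()['tool_pos']))
print('flare',J(ray(c,[(204,116),(306,116)],.084)),'screws',J(ray(c,[(230,99),(280,99)],.014)))
```

```text
[[-57.2, -28.8], [-56.8, 29.6], [55.9, 31.0], [55.6, -29.9]] [[-0.6, 0.5]] [[-0.8, 0.3]]
flare [[-61.3, -38.3], [-60.9, 38.9]] screws [[-70.1, -23.7], [-69.9, 24.3]]
```

>>> play_rows(steps=[-0.001,0,0.05,0,-0.001,0,0.085,0,-0.001,0,0.1,0,-0.001,0,0.11,0,-0.001,0,0.12,0,-0.001,0,0.13,0,-0.001,0,0.14,0,-0.001,0,0.15,0,-0.001,0,0.155,0,-0.001,0,0.155,0])

```text
time: 20.78
tool_pos: [0.5906, -0.1191, 0.0452]
tcp_rot: [0.184, -3.135, -0.0]
wrist_force: [0.3, 0.2, -0.1]
width: 0.666
grip_force: 53.3
```

Run:
```python
from cm import *
s=bot.read_state();print(s['tool_pos'],s['wrist_force'],s['width'],J(s['tool_pos']),pose()[2])
```

```text
[ 0.59059442 -0.11907636  0.04516063] [ 0.26480559  0.161419   -0.08987165] 0.6659767344783983 [[0.1, -0.1]] 96.71811481624896
```

>>> play_rows(steps=[0,0,0.0025,0,0,0,0.0025,0])

```text
time: 21.02
tool_pos: [0.5911, -0.1192, 0.0434]
tcp_rot: [-0.184, 3.136, -0.0]
wrist_force: [0.3, -0.1, 0.2]
width: 0.671
grip_force: 53.3
```

>>> play_rows(steps=[0,0,0,0,0,0,0,0,0,0,0,0,0,0,0,0], jaw=0)

```text
time: 21.52
tool_pos: [0.5911, -0.1192, 0.0433]
tcp_rot: [-0.184, 3.136, -0.0]
wrist_force: [0.2, -0.2, 0.2]
width: 1.001
grip_force: 0.0
```

>>> play_rows(steps=[0,0,-0.03,0,0,0,-0.08,0,0,0,-0.13,0,0,0,-0.16,0,0,0,-0.16,0,0,0,-0.16,0])

```text
time: 22.28
tool_pos: [0.5903, -0.119, 0.2022]
tcp_rot: [0.184, -3.135, -0.001]
wrist_force: [0.6, -0.0, -0.0]
width: 1.003
grip_force: 0.0
```

Run:
```python
from cm import *
c=cam('wrist'); hsv=cv2.cvtColor(c['pixels'],cv2.COLOR_BGR2HSV).astype(int)
m=(hsv[...,0]<=18)&(hsv[...,0]>=8)&(hsv[...,1]>121)&(hsv[...,2]>60)
m=cv2.morphologyEx(m.astype(np.uint8),cv2.MORPH_OPEN,np.ones((15,15)))
for r in rects(c,m,.033): print(J(np.array(r[:2])))
cv2.imwrite('pics/s3p.png',cv2.resize(c['pixels'],(800,600)))
go(.584,-.265,.12,0)
```

```text
ctr 0.5909 -0.1193 size 110.8 59.2 long-axis az 6.9 px [255. 170.]
ctr 0.4604 0.0309 size 58.7 14.9 long-axis az 15.1 px [445.  48.]
[[0.3, -0.3]]
[[-110.9, 164.6]]
shift [ 0.0226 -0.1445  0.0813] turn 1.688 now [ 0.5898 -0.1189  0.2014] 96.71 t 22.32
```

View pics/s3p.png

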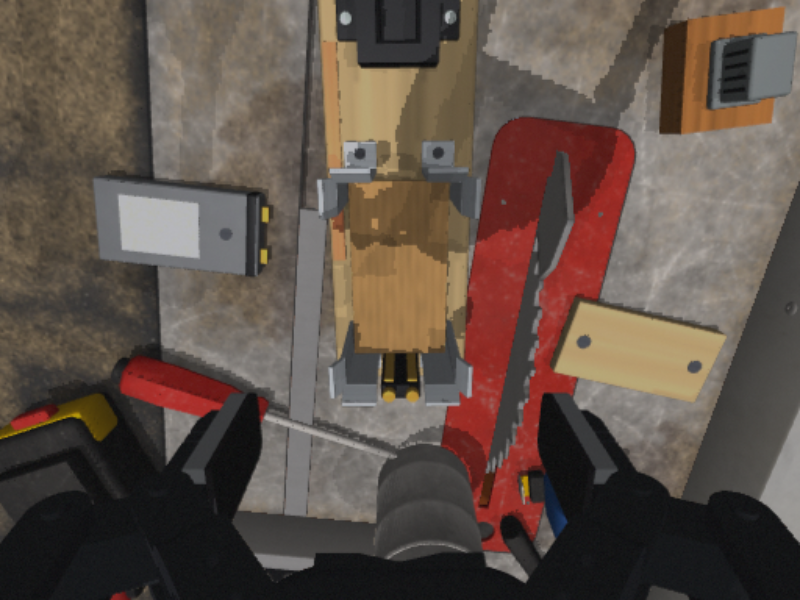

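Sheet 1 is home in the well (centre within 0.5 mm, azimuth 6.9°). Next is cell A; I'll move above it and measure numerically from here on.

>>> play_rows(steps=[0.023,-0.1445,0.08,1.688,0.023,-0.1445,0.08,1.688,0.023,-0.1445,0.08,1.688,0.023,-0.1445,0.08,1.688,0.023,-0.1445,0.08,1.688,0.023,-0.1445,0.08,1.688,0.023,-0.1445,0.08,1.688,0.023,-0.1445,0.08,1.688,0.023,-0.1445,0.08,1.688,0.023,-0.1445,0.08,1.688])

```text
time: 23.58
tool_pos: [0.5837, -0.2647, 0.1209]
tcp_rot: [-2.217, -2.221, 0.002]
wrist_force: [-0.1, 0.3, -0.7]
width: 1.001
grip_force: 0.0
```

Run:
```python
from cm import *
import pickle
go(.584,-.265,.024,0)
c=cam('wrist'); pickle.dump(c,open('A1.pkl','wb'))
def look(c):
    hsv=cv2.cvtColor(c['pixels'],cv2.COLOR_BGR2HSV).astype(int)
    m=(hsv[...,1]<30)&(hsv[...,2]>150)
    m=cv2.morphologyEx(m.astype(np.uint8),cv2.MORPH_OPEN,np.ones((5,5)));rects(c,m,.0165)
    y=(abs(hsv[...,0]-24)<8)&(hsv[...,1]>150)&(hsv[...,2]>120); print('brass'); rects(c,y,.008,20)
for f in ['B1','A1','cellc','jigc']: print(f);look(pickle.load(open(f+'.pkl','rb')))
# column/row profile through cell A in new image
g=cv2.cvtColor(c['pixels'],cv2.COLOR_BGR2GRAY)
p=proj(c,[[.584,-.265,.016]])[0].astype(int);print(p,g[60:330:5,p[0]-22].tolist())
print(g[p[1],p[0]-70:p[0]+70:4].tolist())
```

```text
shift [-0.0005  0.0006  0.0969] turn 0.002 now [ 0.5837 -0.2647  0.1209] 0.11 t 23.57
B1
ctr 0.5589 -0.4186 size 27.0 23.9 long-axis az 89.9 px [235. 232.]
ctr 0.5767 -0.3896 size 44.0 30.6 long-axis az 177.3 px [258. 198.]
ctr 0.4307 -0.3978 size 50.5 44.3 long-axis az 91.0 px [ 73. 204.]
ctr 0.5809 -0.3648 size 29.5 16.3 long-axis az 162.4 px [263. 168.]
ctr 0.5865 -0.3507 size 28.2 20.2 long-axis az 0.1 px [274. 145.]
ctr 0.6280 -0.2784 size 28.2 13.9 long-axis az 0.1 px [338.  41.]
ctr 0.7298 -0.2701 size 31.4 31.3 long-axis az 0.1 px [493.  29.]
ctr 0.6589 -0.2703 size 37.8 31.3 long-axis az 0.1 px [388.  30.]
ctr 0.5835 -0.2843 size 59.1 51.1 long-axis az 90.1 px [272.  45.]
ctr 0.5278 -0.2600 size 16.5 10.3 long-axis az 0.1 px [185.   9.]
brass
ctr 0.4112 -0.3329 size 9.4 3.7 long-axis az 0.1 px [ 39. 122.]
ctr 0.4395 -0.3321 size 9.7 3.7 long-axis az 0.1 px [ 76. 120.]
ctr 0.7541 -0.3651 size 88.4 9.1 long-axis az 113.5 px [483. 160.]
A1
ctr 0.5834 -0.2814 size 38.3 36.6 long-axis az 90.2 px [258. 216.]
ctr 0.7581 -0.2380 size 46.4 40.2 long-axis az 31.4 px [490. 156.]
ctr 0.
[... 988 characters left out ...]
90.1 px [398. 168.]
brass
ctr 0.5685 -0.2102 size 9.6 3.9 long-axis az 2.5 px [334. 172.]
ctr 0.5969 -0.2101 size 9.0 4.1 long-axis az 0.9 px [339. 147.]
ctr 0.6563 -0.1200 size 8.2 7.7 long-axis az 97.1 px [265.  79.]
ctr 0.6541 -0.1023 size 9.2 7.7 long-axis az 97.1 px [248.  79.]
[257 195] [152, 102, 145, 144, 142, 144, 144, 76, 76, 120, 84, 79, 120, 112, 45, 27, 93, 82, 83, 83, 84, 83, 82, 81, 141, 142, 142, 136, 141, 153, 209, 207, 208, 209, 208, 202, 143, 141, 124, 86, 92, 99, 83, 81, 83, 83, 77, 74, 69, 68, 65, 64, 72, 66]
[100, 96, 97, 94, 90, 91, 87, 85, 97, 73, 83, 83, 136, 143, 139, 151, 208, 208, 208, 209, 209, 208, 208, 186, 142, 142, 132, 130, 130, 129, 129, 128, 129, 139, 132]
```

>>> play_rows(steps=[-0.002,0,0.05,0,-0.002,0,0.08,0,-0.002,0,0.096,0,-0.002,0,0.096,0])

```text
time: 24.12
tool_pos: [0.5839, -0.2668, 0.0256]
tcp_rot: [-2.218, -2.221, 0.002]
wrist_force: [0.0, -0.4, -0.0]
width: 1.003
grip_force: 0.0
```

>>> play_rows(steps=[0,0,0,0,0,0,0,0,0,0,0,0,0,0,0,0,0,0,0,0,0,0,0,0], jaw=255)

```text
time: 24.88
tool_pos: [0.5885, -0.2699, 0.0335]
tcp_rot: [2.215, 2.216, 0.003]
wrist_force: [-4.1, 0.1, 17.3]
width: -0.001
grip_force: 8.7
```

>>> play_rows(steps=[0,0,-0.05,0,0,0,-0.1,0,0,0,-0.15,0,0,0,-0.17,0,0,0,-0.17,0])

```text
time: 25.5
tool_pos: [0.5864, -0.268, 0.2]
tcp_rot: [2.218, 2.218, 0.003]
wrist_force: [0.4, -0.9, -0.1]
width: -0.0
grip_force: 0.0
```

>>> play_rows(steps=[0.148,0.007,0,1.45,0.148,0.007,0,1.45,0.148,0.007,0,1.45,0.148,0.007,0,1.45,0.148,0.007,0,1.45,0.148,0.007,0,1.45,0.148,0.007,0,1.45,0.148,0.007,0,1.45,0.148,0.007,0,1.45,0.148,0.007,0,1.45])

```text
time: 26.75
tool_pos: [0.5912, -0.1191, 0.1955]
tcp_rot: [-3.135, -0.193, 0.004]
wrist_force: [-0.3, -0.2, 0.5]
width: -0.007
grip_force: 0.0
```

```bash
cat >> cm.py <<'E'
def label(c,z,th=150):
    hsv=cv2.cvtColor(c['pixels'],cv2.COLOR_BGR2HSV).astype(int)
    m=(hsv[...,1]<30)&(hsv[...,2]>th)
    m=cv2.morphologyEx(m.astype(np.uint8),cv2.MORPH_OPEN,np.ones((5,5)))
    for r in rects(c,m,z): print(J(np.array(r[:2])))
E
python3 - <<'E'
from cm import *
go(.5905,-.119,.06,-83)
s=bot.read_state();z=s['tool_pos'][2]; print(J(s['tool_pos']))
c=cam('wrist','Ah');label(c,z-.008)
g=cv2.cvtColor(c['pixels'],cv2.COLOR_BGR2GRAY)
for i in (230,256,280): print(g[100:360:4,i].tolist())
E
```

```text
shift [-3.000e-04 -1.000e-04  1.355e-01] turn 0.0011 now [ 0.5912 -0.1191  0.1955] -82.94 t 26.75
[[0.7, -0.2]]
ctr 0.5656 -0.2359 size 21.9 15.9 long-axis az 91.3 px [467. 325.]
ctr 0.6313 -0.1824 size 22.0 15.8 long-axis az 87.4 px [404. 199.]
ctr 0.6837 -0.1057 size 8.4 7.4 long-axis az 7.3 px [251.  53.]
ctr 0.6955 -0.1106 size 19.9 8.9 long-axis az 97.0 px [262.  20.]
[[-39.0, -113.0]]
[[32.8, -67.9]]
[[94.2, 1.8]]
[[105.2, -4.5]]
[74, 184, 168, 89, 90, 115, 113, 115, 116, 135, 135, 136, 136, 139, 137, 135, 133, 136, 137, 138, 85, 84, 82, 83, 91, 93, 94, 96, 94, 90, 67, 67, 67, 68, 67, 67, 69, 66, 17, 20, 20, 27, 19, 20, 20, 21, 21, 22, 21, 17, 21, 22, 21, 22, 21, 19, 23, 22, 22, 20, 15, 19, 14, 17, 19]
[20, 59, 53, 36, 89, 130, 133, 132, 130, 128, 128, 131, 133, 133, 134, 134, 134, 132, 131, 129, 130, 129, 81, 82, 83, 84, 83, 83, 93, 92, 91, 91, 82, 100, 99, 16, 16, 17, 17, 20, 20, 14, 17, 17, 23, 24, 24, 25, 21, 21, 23, 23, 25, 25, 22, 22, 117, 116, 125, 107, 121, 128, 136, 132, 127]
[71, 183, 182, 96, 95, 130, 129, 130, 132, 131, 127, 126, 125, 125, 128, 130, 132, 134, 130, 116, 117, 124, 125, 123, 77, 91, 89, 85, 86, 90, 100, 139, 77, 79, 77, 76, 77, 63, 19, 20, 19, 27, 19, 17, 20, 22, 18, 24, 19, 21, 21, 21, 19, 19, 17, 20, 18, 22, 24, 21, 20, 23, 20, 18, 19]
```

The gripper closed over the top of cell A, so the tips were too high: they stand only about 11 mm ahead at this opening. I'll open, re-measure the cells and grasp lower.

>>> play_rows(steps=[-0.02,0,0,0,-0.02,0,0,0,-0.02,0,0,0,-0.02,0,0,0], jaw=0)

```text
time: 27.3
tool_pos: [0.5728, -0.1218, 0.1974]
tcp_rot: [3.136, 0.19, 0.001]
wrist_force: [0.5, -0.3, -0.3]
width: 0.848
grip_force: 0.0
```

Run:
```python
from cm import *
c=cam('wrist','Ah2');label(c,.0165)
hsv=cv2.cvtColor(c['pixels'],cv2.COLOR_BGR2HSV).astype(int)
y=(abs(hsv[...,0]-24)<8)&(hsv[...,1]>150)&(hsv[...,2]>120); print('brass'); rects(c,y,.008,15)
print('board');m=(abs(hsv[...,0]-21)<6)&(hsv[...,1]>60)&(hsv[...,1]<125)&(hsv[...,2]>140)
rects(c,cv2.morphologyEx(m.astype(np.uint8),cv2.MORPH_OPEN,np.ones((9,9))),.012)
go(.5834,-.2668,.1,0)
```

```text
ctr 0.4271 -0.3981 size 49.5 36.1 long-axis az 92.1 px [474. 309.]
ctr 0.5769 -0.2762 size 50.1 36.0 long-axis az 87.2 px [405. 182.]
[[-196.2, -257.1]]
[[-32.6, -154.3]]
brass
ctr 0.5658 -0.2105 size 8.2 3.7 long-axis az 178.3 px [338. 182.]
ctr 0.5938 -0.2120 size 9.1 4.3 long-axis az 178.4 px [345. 157.]
ctr 0.6556 -0.1195 size 8.6 8.1 long-axis az 96.9 px [263.  82.]
ctr 0.6534 -0.1015 size 8.6 8.1 long-axis az 96.9 px [245.  82.]
board
ctr 0.4884 -0.1498 size 51.4 34.0 long-axis az 6.9 px [270. 244.]
ctr 0.5883 -0.0800 size 55.1 12.0 long-axis az 4.9 px [216. 147.]
ctr 0.6109 -0.1552 size 35.9 12.9 long-axis az 8.8 px [294. 134.]
ctr 0.6650 -0.1095 size 89.8 18.3 long-axis az 96.9 px [254.  68.]
ctr 0.6370 0.0584 size 109.4 55.3 long-axis az 83.3 px [71. 78.]
shift [-0.007   0.1453  0.0974] turn -1.4496 now [ 0.5727 -0.1217  0.1974] -83.06 t 27.35
```

>>> play_rows(steps=[-0.013,0.1455,0.097,-1.403,-0.013,0.1455,0.097,-1.403,-0.013,0.1455,0.097,-1.403,-0.013,0.1455,0.097,-1.403,-0.013,0.1455,0.097,-1.403,-0.013,0.1455,0.097,-1.403,-0.013,0.1455,0.097,-1.403,-0.013,0.1455,0.097,-1.403,-0.013,0.1455,0.097,-1.403])

```text
time: 28.48
tool_pos: [0.5772, -0.2678, 0.1002]
tcp_rot: [2.274, 2.168, 0.0]
wrist_force: [-0.1, -0.0, -0.7]
width: 0.997
grip_force: 0.0
```

Run:
```python
from cm import *
c=cam('wrist','A3');label(c,.0165)
hsv=cv2.cvtColor(c['pixels'],cv2.COLOR_BGR2HSV).astype(int)
y=(abs(hsv[...,0]-24)<8)&(hsv[...,1]>150)&(hsv[...,2]>120); print('brass'); rects(c,y,.008,15)
go(.5773,-.2677,.014,-2.7); print(bot.read_state()['width'])
```

```text
ctr 0.5769 -0.2848 size 36.5 31.7 long-axis az 177.2 px [259. 227.]
ctr 0.6728 -0.2476 size 36.5 11.0 long-axis az 68.8 px [392. 172.]
ctr 0.7421 -0.2355 size 27.2 12.7 long-axis az 155.2 px [496. 149.]
ctr 0.6968 -0.1499 size 41.6 11.7 long-axis az 170.7 px [448.  10.]
[[-33.7, -162.9]]
[[66.0, -137.6]]
[[136.3, -134.1]]
[[101.8, -43.6]]
brass
ctr 0.4111 -0.3337 size 9.6 4.5 long-axis az 4.5 px [ 59. 284.]
ctr 0.4391 -0.3327 size 9.5 3.5 long-axis az 4.5 px [ 92. 282.]
ctr 0.7426 -0.3617 size 38.3 9.1 long-axis az 102.1 px [459. 293.]
ctr 0.5944 -0.2114 size 9.0 3.4 long-axis az 177.2 px [277. 122.]
ctr 0.5662 -0.2100 size 9.0 3.4 long-axis az 177.2 px [236. 122.]
shift [0.0001 0.0002 0.0862] turn -0.0015 now [ 0.5771 -0.2678  0.1002] -2.78 t 28.52
0.9988051501604834
```

>>> play_rows(steps=[0,0,0.04,0,0,0,0.07,0,0,0,0.086,0,0,0,0.086,0,0,0,0.086,0])

```text
time: 29.15
tool_pos: [0.5779, -0.2683, 0.0155]
tcp_rot: [2.272, 2.167, 0.001]
wrist_force: [0.2, -0.1, -0.3]
width: 1.0
grip_force: 0.0
```

>>> play_rows(steps=[0,0,0,0,0,0,0,0,0,0,0,0,0,0,0,0,0,0,0,0,0,0,0,0], jaw=255)

```text
time: 29.9
tool_pos: [0.578, -0.2684, 0.016]
tcp_rot: [2.271, 2.167, 0.001]
wrist_force: [-0.0, -0.4, 5.7]
width: 0.613
grip_force: 54.9
```

>>> play_rows(steps=[0,0,-0.05,0,0,0,-0.1,0,0,0,-0.15,0,0,0,-0.17,0,0,0,-0.17,0])

```text
time: 30.52
tool_pos: [0.5774, -0.2681, 0.1851]
tcp_rot: [2.271, 2.167, 0.001]
wrist_force: [0.4, -1.3, -2.3]
width: 0.619
grip_force: 54.5
```

>>> play_rows(steps=[0.15,0.005,0,1.402,0.15,0.005,0,1.402,0.15,0.005,0,1.402,0.15,0.005,0,1.402,0.15,0.005,0,1.402,0.15,0.005,0,1.402,0.15,0.005,0,1.402,0.15,0.005,0,1.402,0.15,0.005,0,1.402,0.15,0.005,0,1.402])

```text
time: 31.78
tool_pos: [0.5877, -0.1179, 0.1821]
tcp_rot: [-3.135, -0.194, 0.005]
wrist_force: [0.1, 0.7, -2.0]
width: 0.617
grip_force: 54.4
```

Run:
```python
from cm import *
go(.5905,-.119,.049,-83)
s=bot.read_state();z=s['tool_pos'][2]; print(J(s['tool_pos']),s['width'],s['wrist_force'])
c=cam('wrist','Ah4');label(c,z,120)
g=cv2.cvtColor(c['pixels'],cv2.COLOR_BGR2GRAY)
hsv=cv2.cvtColor(c['pixels'],cv2.COLOR_BGR2HSV).astype(int)
y=(abs(hsv[...,0]-24)<8)&(hsv[...,1]>130)&(hsv[...,2]>100); print('brass at cell');
for r in rects(c,y,z-.008,15): print(J(np.array(r[:2])))
```

```text
shift [0.0031 0.0016 0.1331] turn 0.0013 now [ 0.5877 -0.1179  0.1821] -82.92 t 31.77
[[-2.6, 1.4]] 0.617023289798632 [ 0.13534126  0.66684819 -1.95636129]
ctr 0.5658 -0.2328 size 33.9 22.0 long-axis az 91.7 px [481. 328.]
ctr 0.5607 -0.1191 size 31.9 14.0 long-axis az 97.1 px [248. 319.]
ctr 0.5618 -0.0260 size 13.5 9.4 long-axis az 13.2 px [ 60. 295.]
ctr 0.6071 -0.1779 size 20.6 6.2 long-axis az 14.8 px [391. 244.]
ctr 0.6150 -0.1145 size 50.8 37.9 long-axis az 96.4 px [257. 213.]
ctr 0.6195 -0.0362 size 54.9 41.8 long-axis az 2.2 px [ 67. 186.]
ctr 0.6651 -0.1762 size 17.6 7.9 long-axis az 180.0 px [428. 117.]
ctr 0.6659 -0.1191 size 8.3 7.4 long-axis az 97.0 px [284.  96.]
ctr 0.6634 -0.0988 size 8.3 7.4 long-axis az 97.0 px [230.  96.]
ctr 0.6786 -0.1562 size 30.4 19.6 long-axis az 95.7 px [378.  82.]
ctr 0.6667 -0.1373 size 52.7 7.2 long-axis az 0.0 px [332.  94.]
ctr 0.6966 -0.1628 size 36.6 15.4 long-axis az 97.0 px [424.  18.]
ctr 0.6984 -0.1347 size 32.2 9.0 long-axis az 75.5 px [339.  14.]
ctr 0.6856 -0.1120 size 43.0 24.8 long-axis az 97.0 px [273.  40.]
ctr 0.6795 -0.03
[... 236 characters left out ...]
[[105.2, -28.7]]
[[95.2, -4.7]]
[[98.7, 73.4]]
brass at cell
ctr 0.6426 -0.0968 size 9.9 4.8 long-axis az 97.0 px [223. 146.]
ctr 0.6471 -0.1244 size 10.9 6.9 long-axis az 97.0 px [286. 144.]
ctr 0.6486 -0.1157 size 5.1 2.6 long-axis az 97.0 px [268. 136.]
ctr 0.6489 -0.1009 size 9.1 4.1 long-axis az 108.3 px [232. 133.]
ctr 0.6562 -0.1206 size 5.1 4.4 long-axis az 71.0 px [282. 121.]
ctr 0.6554 -0.1163 size 5.0 4.6 long-axis az 7.0 px [271. 121.]
ctr 0.6621 -0.1135 size 4.1 4.0 long-axis az 53.1 px [267. 104.]
ctr 0.6611 -0.1055 size 4.0 3.7 long-axis az 6.8 px [247. 104.]
[[54.4, 15.7]]
[[55.5, -12.3]]
[[58.1, -3.8]]
[[60.2, 10.9]]
[[65.0, -9.6]]
[[64.8, -5.2]]
[[71.7, -3.2]]
[[71.7, 4.8]]
```

>>> play_rows(steps=[0.0025,0.0015,0.03,0,0.0025,0.0015,0.06,0,0.0025,0.0015,0.08,0,0.0025,0.0015,0.09,0,0.0025,0.0015,0.1,0,0.0025,0.0015,0.11,0,0.0025,0.0015,0.12,0,0.0025,0.0015,0.128,0,0.0025,0.0015,0.13,0,0.0025,0.0015,0.13,0])

```text
time: 33.08
tool_pos: [0.5916, -0.1194, 0.0542]
tcp_rot: [-3.136, -0.191, 0.0]
wrist_force: [0.4, 1.0, -2.0]
width: 0.617
grip_force: 54.4
```

Run:
```python
from cm import *
s=bot.read_state();print(s['tool_pos'],s['wrist_force'],s['width'],J(s['tool_pos']),pose()[2])
```

```text
[ 0.59159183 -0.11936952  0.05424008] [ 0.38499001  1.02623646 -2.04918908] 0.6171505306822206 [[1.0, -0.5]] -83.01963267503427
```

>>> play_rows(steps=[0,0,0.003,0,0,0,0.0055,0,0,0,0.0055,0])

```text
time: 33.45
tool_pos: [0.5915, -0.1194, 0.0487]
tcp_rot: [-3.136, -0.191, 0.0]
wrist_force: [0.6, -0.3, -2.4]
width: 0.616
grip_force: 54.5
```

>>> play_rows(steps=[0,0,0,0,0,0,0,0,0,0,0,0,0,0,0,0], jaw=0)

```text
time: 33.95
tool_pos: [0.5917, -0.1194, 0.049]
tcp_rot: [3.136, 0.191, 0.001]
wrist_force: [-0.1, 0.2, 0.5]
width: 0.998
grip_force: 0.0
```

>>> play_rows(steps=[0,0,-0.03,0,0,0,-0.08,0,0,0,-0.13,0,0,0,-0.155,0,0,0,-0.155,0,0,0,-0.155,0])

```text
time: 34.7
tool_pos: [0.5907, -0.1192, 0.2023]
tcp_rot: [-3.135, -0.191, 0.003]
wrist_force: [-0.5, 0.1, -0.9]
width: 1.002
grip_force: 0.0
```

Run:
```python
from cm import *
c=cam('wrist','Ap');label(c,.0495,140)
hsv=cv2.cvtColor(c['pixels'],cv2.COLOR_BGR2HSV).astype(int)
y=(abs(hsv[...,0]-24)<8)&(hsv[...,1]>130)&(hsv[...,2]>100); print('brass at cell');
for r in rects(c,y,.041,15): print(J(np.array(r[:2])))
go(.4263,.3590,.2,0.1)
```

```text
ctr 0.5923 -0.1190 size 36.2 32.8 long-axis az 96.9 px [257. 173.]
ctr 0.5897 0.0433 size 44.9 18.9 long-axis az 140.9 px [ 77. 156.]
ctr 0.7057 -0.1073 size 64.3 43.1 long-axis az 129.7 px [256.  39.]
[[1.8, -0.2]]
[[19.0, 161.1]]
[[115.7, -2.4]]
brass at cell
ctr 0.6518 -0.1197 size 11.8 8.5 long-axis az 24.8 px [265. 109.]
ctr 0.6515 -0.1032 size 7.5 7.4 long-axis az 140.9 px [246. 106.]
[[60.7, -8.2]]
[[62.5, 8.3]]
shift [-0.1046 -0.4944  0.0025] turn -1.4508 now [ 0.5902 -0.1191  0.2015] -83.02 t 34.75
```

>>> play_rows(steps=[-0.105,-0.4945,0,-1.451,-0.105,-0.4945,0,-1.451,-0.105,-0.4945,0,-1.451,-0.105,-0.4945,0,-1.451,-0.105,-0.4945,0,-1.451,-0.105,-0.4945,0,-1.451,-0.105,-0.4945,0,-1.451,-0.105,-0.4945,0,-1.451,-0.105,-0.4945,0,-1.451,-0.105,-0.4945,0,-1.451])

```text
time: 36.0
tool_pos: [0.4262, 0.3583, 0.2019]
tcp_rot: [2.218, 2.225, -0.006]
wrist_force: [0.4, 0.4, -0.2]
width: 0.998
grip_force: 0.0
```

>>> play_rows(steps=[0,0,0.05,0,0,0,0.1,0,0,0,0.1,0,0,0,0.1,0])

```text
time: 36.5
tool_pos: [0.4284, 0.3581, 0.1048]
tcp_rot: [2.221, 2.221, 0.001]
wrist_force: [0.4, 0.4, 0.1]
width: 0.999
grip_force: 0.0
```

```bash
cat >> cm.py <<'E'
def sheets(c,z):
    hsv=cv2.cvtColor(c['pixels'],cv2.COLOR_BGR2HSV).astype(int)
    m=(hsv[...,0]<=18)&(hsv[...,0]>=8)&(hsv[...,1]>121)&(hsv[...,2]>60)
    m=cv2.morphologyEx(m.astype(np.uint8),cv2.MORPH_OPEN,np.ones((25,25)))
    for r in rects(c,m,z): print(J(np.array(r[:2])))
E
python3 - <<'E'
from cm import *
c=cam('wrist','s1');sheets(c,.023)
go(.4263,.3590,.0245,0.1)
E
```

```text
ctr 0.4266 0.3593 size 111.6 59.6 long-axis az 90.3 px [254. 196.]
ctr 0.5151 0.3616 size 112.3 60.3 long-axis az 93.2 px [381. 189.]
[[-104.4, 494.7]]
[[-16.3, 486.2]]
shift [-0.0001 -0.003   0.0815] turn -0.0012 now [0.4291 0.3589 0.106 ] 0.03 t 36.55
```

>>> play_rows(steps=[0,-0.0025,0.03,0,0,-0.0025,0.05,0,0,-0.0025,0.07,0,0,-0.0025,0.0815,0,0,-0.0025,0.0815,0], jaw=35)

```text
time: 37.17
tool_pos: [0.4253, 0.359, 0.023]
tcp_rot: [2.219, 2.223, 0.001]
wrist_force: [0.7, -0.7, 0.6]
width: 0.86
grip_force: 0.0
```

>>> play_rows(steps=[0,0,0,0,0,0,0,0,0,0,0,0,0,0,0,0,0,0,0,0,0,0,0,0], jaw=255)

```text
time: 37.92
tool_pos: [0.4262, 0.3597, 0.0242]
tcp_rot: [2.219, 2.223, 0.005]
wrist_force: [0.2, -0.4, 6.8]
width: 0.68
grip_force: 53.9
```

>>> play_rows(steps=[0,0,-0.03,0,0,0,-0.08,0,0,0,-0.14,0,0,0,-0.17,0,0,0,-0.17,0,0,0,-0.17,0])

```text
time: 38.67
tool_pos: [0.424, 0.3582, 0.1912]
tcp_rot: [-2.219, -2.224, 0.003]
wrist_force: [-0.8, 0.3, -1.0]
width: 0.681
grip_force: 53.9
```

Run:
```python
from cm import *
go(.5905,-.119,.195,-83.2)
```

```text
shift [-0.4775  0.1655 -0.0035] turn 1.4541 now [0.424  0.3582 0.1912] 0.11 t 38.67
```

>>> play_rows(steps=[-0.4775,0.1655,0,1.454,-0.4775,0.1655,0,1.454,-0.4775,0.1655,0,1.454,-0.4775,0.1655,0,1.454,-0.4775,0.1655,0,1.454,-0.4775,0.1655,0,1.454,-0.4775,0.1655,0,1.454,-0.4775,0.1655,0,1.454,-0.4775,0.1655,0,1.454,-0.4775,0.1655,0,1.454])

```text
time: 39.92
tool_pos: [0.5898, -0.1184, 0.1898]
tcp_rot: [-3.134, -0.185, 0.007]
wrist_force: [-0.2, 0.3, -0.3]
width: 0.681
grip_force: 53.9
```

>>> play_rows(steps=[0,0,0,0,0,0,0,0])

```text
time: 40.17
tool_pos: [0.5907, -0.1169, 0.192]
tcp_rot: [-3.135, -0.19, 0.001]
wrist_force: [-0.1, -0.5, -0.3]
width: 0.684
grip_force: 53.9
```

Run:
```python
from cm import *
go(.5905,-.119,.055,-83.2)
s=bot.read_state();print(J(s['tool_pos']),s['width'])
c=cam('wrist','s1h'); 
hsv=cv2.cvtColor(c['pixels'],cv2.COLOR_BGR2HSV).astype(int)
m=(hsv[...,0]<=18)&(hsv[...,0]>=8)&(hsv[...,1]>115)&(hsv[...,2]>40)
m=cv2.morphologyEx(m.astype(np.uint8),cv2.MORPH_OPEN,np.ones((25,25)));m=cv2.morphologyEx(m.astype(np.uint8),cv2.MORPH_CLOSE,np.ones((25,25)))
for r in rects(c,m,s['tool_pos'][2]-.001): print(J(np.array(r[:2])))
```

```text
shift [-0.0004  0.0022  0.137 ] turn 0.0023 now [ 0.5907 -0.1169  0.192 ] -83.07 t 40.17
[[0.5, 2.1]] 0.6841750479027283
ctr 0.5920 -0.1165 size 108.9 59.7 long-axis az 7.0 px [255. 249.]
[[1.8, 2.3]]
```

>>> play_rows(steps=[0,0.0022,0.05,0,0,0.0022,0.075,0,0,0.0022,0.085,0,0,0.0022,0.095,0,0,0.0022,0.105,0,0,0.0022,0.115,0,0,0.0022,0.125,0,0,0.0022,0.132,0,0,0.0022,0.134,0,0,0.0022,0.134,0])

```text
time: 41.48
tool_pos: [0.5911, -0.1205, 0.0579]
tcp_rot: [-3.136, -0.186, 0.002]
wrist_force: [-0.1, 1.7, -1.4]
width: 0.681
grip_force: 53.9
```

Run:
```python
from cm import *
s=bot.read_state();print(s['tool_pos'],s['wrist_force'],s['width'],J(s['tool_pos']),pose()[2])
```

```text
[ 0.59105295 -0.12052864  0.0579178 ] [-0.12221713  1.65438107 -1.35345426] 0.6809359556184827 [[0.4, -1.6]] -83.19604562116412
```

>>> play_rows(steps=[0,-0.0013,0,0,0,-0.0013,0.003,0,0,-0.0013,0.0032,0])

```text
time: 41.85
tool_pos: [0.5916, -0.1195, 0.0552]
tcp_rot: [3.136, 0.187, 0.001]
wrist_force: [0.9, 1.2, 1.3]
width: 0.682
grip_force: 53.9
```

>>> play_rows(steps=[0,0,0,0,0,0,0,0,0,0,0,0,0,0,0,0], jaw=0)

```text
time: 42.35
tool_pos: [0.5913, -0.1194, 0.0551]
tcp_rot: [3.136, 0.186, -0.0]
wrist_force: [0.4, -0.2, -0.3]
width: 0.999
grip_force: 0.0
```

>>> play_rows(steps=[0,0,-0.03,0,0,0,-0.08,0,0,0,-0.13,0,0,0,-0.145,0,0,0,-0.145,0,0,0,-0.145,0])

```text
time: 43.1
tool_pos: [0.5899, -0.119, 0.1977]
tcp_rot: [-3.135, -0.186, 0.006]
wrist_force: [0.4, 0.8, -1.0]
width: 1.001
grip_force: 0.0
```

Run:
```python
from cm import *
c=cam('wrist','s1p'); 
hsv=cv2.cvtColor(c['pixels'],cv2.COLOR_BGR2HSV).astype(int)
m=(hsv[...,0]<=18)&(hsv[...,0]>=8)&(hsv[...,1]>118)&(hsv[...,2]>40)
m=cv2.morphologyEx(m.astype(np.uint8),cv2.MORPH_OPEN,np.ones((17,17)))
for r in rects(c,m,.054): print(J(np.array(r[:2])))
label(c,.0165)
y=(abs(hsv[...,0]-24)<8)&(hsv[...,1]>150)&(hsv[...,2]>120); print('brass'); rects(c,y,.008,15)
go(.4276,-.3894,.1,0.8)
```

```text
ctr 0.4896 0.0305 size 50.9 50.3 long-axis az 6.8 px [ 96. 254.]
ctr 0.5908 -0.1192 size 110.6 59.8 long-axis az 7.0 px [256. 173.]
[[-82.0, 160.7]]
[[0.3, -0.3]]
brass
ctr 0.6510 -0.1200 size 8.5 7.8 long-axis az 7.0 px [264. 105.]
ctr 0.6489 -0.1025 size 8.5 7.8 long-axis az 6.4 px [246. 105.]
shift [-0.1927  0.2495  0.0978] turn -1.466 now [ 0.5898 -0.119   0.1974] -83.19 t 43.15
```

Sheet 2 is home as well. Now on to cell C, with a higher look first in case it has moved.

>>> play_rows(steps=[-0.193,0.2495,0.04,-1.466,-0.193,0.2495,0.04,-1.466,-0.193,0.2495,0.04,-1.466,-0.193,0.2495,0.04,-1.466,-0.193,0.2495,0.04,-1.466,-0.193,0.2495,0.04,-1.466,-0.193,0.2495,0.04,-1.466,-0.193,0.2495,0.04,-1.466,-0.193,0.2495,0.04,-1.466,-0.193,0.2495,0.04,-1.466])

```text
time: 44.4
tool_pos: [0.4288, -0.3894, 0.1589]
tcp_rot: [-2.207, -2.233, 0.0]
wrist_force: [-0.5, -0.3, -0.3]
width: 1.006
grip_force: 0.0
```

Run:
```python
from cm import *
c=cam('wrist','C1'); label(c,.0165,120)
hsv=cv2.cvtColor(c['pixels'],cv2.COLOR_BGR2HSV).astype(int)
y=(abs(hsv[...,0]-24)<8)&(hsv[...,1]>150)&(hsv[...,2]>120); print('brass'); rects(c,y,.008,15)
go(.4276,-.3894,.1,0.8)
```

```text
ctr 0.4279 -0.4053 size 64.3 52.2 long-axis az 90.8 px [256. 197.]
ctr 0.4202 -0.2791 size 61.3 12.9 long-axis az 0.6 px [248.  47.]
ctr 0.5423 -0.2763 size 173.8 19.5 long-axis az 180.0 px [404.  48.]
ctr 0.3376 -0.2714 size 28.7 23.6 long-axis az 90.4 px [137.  37.]
ctr 0.5198 -0.2569 size 17.4 15.5 long-axis az 0.1 px [376.  17.]
[[-196.3, -264.4]]
[[-188.6, -138.2]]
[[-67.0, -150.3]]
[[-269.6, -120.5]]
[[-86.9, -128.3]]
brass
ctr 0.4403 -0.3326 size 9.5 3.4 long-axis az 0.6 px [270. 115.]
ctr 0.4121 -0.3329 size 8.7 3.4 long-axis az 0.6 px [238. 115.]
shift [ 0.0001 -0.0013  0.0592] turn -0.0021 now [ 0.429  -0.3895  0.1592] 0.68 t 44.45
```

>>> play_rows(steps=[0,-0.002,0.05,0,0,-0.002,0.09,0,0,-0.002,0.12,0,0,-0.002,0.14,0,0,-0.002,0.1447,0,0,-0.002,0.1447,0])

```text
time: 45.2
tool_pos: [0.4277, -0.3904, 0.016]
tcp_rot: [2.205, 2.236, -0.0]
wrist_force: [0.8, 0.6, -0.0]
width: 1.0
grip_force: 0.0
```

>>> play_rows(steps=[0,0,0,0,0,0,0,0,0,0,0,0,0,0,0,0,0,0,0,0,0,0,0,0], jaw=255)

```text
time: 45.95
tool_pos: [0.4283, -0.391, 0.017]
tcp_rot: [2.204, 2.235, 0.0]
wrist_force: [-0.5, 0.1, 6.0]
width: 0.619
grip_force: 54.6
```

>>> play_rows(steps=[0,0,-0.05,0,0,0,-0.1,0,0,0,-0.15,0,0,0,-0.18,0,0,0,-0.18,0,0,0,-0.18,0])

```text
time: 46.7
tool_pos: [0.4262, -0.389, 0.1932]
tcp_rot: [-2.204, -2.235, 0.0]
wrist_force: [-0.8, 0.4, -3.5]
width: 0.618
grip_force: 54.8
```

>>> play_rows(steps=[0.268,0.167,0,1.461,0.268,0.167,0,1.461,0.268,0.167,0,1.461,0.268,0.167,0,1.461,0.268,0.167,0,1.461,0.268,0.167,0,1.461,0.268,0.167,0,1.461,0.268,0.167,0,1.461,0.268,0.167,0,1.461,0.268,0.167,0,1.461])

```text
time: 47.95
tool_pos: [0.5895, -0.1196, 0.1935]
tcp_rot: [-3.134, -0.198, 0.005]
wrist_force: [-0.6, 1.0, -3.2]
width: 0.615
grip_force: 54.8
```

>>> play_rows(steps=[0,0,0,0,0,0,0,0])

```text
time: 48.2
tool_pos: [0.5904, -0.1198, 0.1953]
tcp_rot: [-3.135, -0.195, 0.0]
wrist_force: [1.1, 0.3, -1.7]
width: 0.619
grip_force: 54.8
```

Run:
```python
from cm import *
go(.5905,-.119,.07,-83)
s=bot.read_state();z=s['tool_pos'][2]; print(J(s['tool_pos']),s['width'],s['wrist_force'])
c=cam('wrist','Ch')
hsv=cv2.cvtColor(c['pixels'],cv2.COLOR_BGR2HSV).astype(int)
y=(abs(hsv[...,0]-24)<8)&(hsv[...,1]>130)&(hsv[...,2]>100); print('brass at cell');
for r in rects(c,y,z-.008,15): print(J(np.array(r[:2])))
```

```text
shift [ 0.0002 -0.0008  0.1253] turn 0.0022 now [ 0.5904 -0.1198  0.1953] -82.87 t 48.2
[[-0.2, -0.8]] 0.6186131057389008 [ 1.13784891  0.2815395  -1.70731393]
brass at cell
ctr 0.6462 -0.0983 size 9.6 5.2 long-axis az 97.1 px [222. 144.]
ctr 0.6508 -0.1247 size 12.2 7.8 long-axis az 97.1 px [282. 140.]
ctr 0.6516 -0.1140 size 4.3 3.2 long-axis az 115.6 px [260. 136.]
ctr 0.6539 -0.0978 size 4.2 2.1 long-axis az 5.3 px [222. 125.]
ctr 0.6557 -0.1089 size 7.6 5.8 long-axis az 97.1 px [249. 124.]
ctr 0.6560 -0.1169 size 7.9 3.4 long-axis az 13.3 px [268. 125.]
ctr 0.6576 -0.1132 size 3.9 2.7 long-axis az 46.2 px [260. 120.]
ctr 0.6636 -0.1140 size 3.7 3.6 long-axis az 97.1 px [263. 106.]
ctr 0.6626 -0.1062 size 3.7 3.6 long-axis az 97.1 px [245. 106.]
[[57.8, 13.8]]
[[59.2, -13.0]]
[[61.3, -2.5]]
[[65.5, 13.3]]
[[65.9, 2.1]]
[[65.3, -5.9]]
[[67.3, -2.5]]
[[73.1, -4.0]]
[[73.1, 3.9]]
```

>>> play_rows(steps=[-0.001,0,0.04,0,-0.001,0,0.07,0,-0.001,0,0.08,0,-0.001,0,0.09,0,-0.001,0,0.1,0,-0.001,0,0.11,0,-0.001,0,0.118,0,-0.001,0,0.122,0,-0.001,0,0.123,0,-0.001,0,0.123,0])

```text
time: 49.5
tool_pos: [0.5897, -0.1199, 0.0726]
tcp_rot: [3.135, 0.194, 0.001]
wrist_force: [0.1, -0.4, -2.6]
width: 0.616
grip_force: 54.7
```

Run:
```python
from cm import *
s=bot.read_state();print(s['tool_pos'],s['wrist_force'],s['width'],J(s['tool_pos']),pose()[2])
```

```text
[ 0.58971261 -0.11986306  0.07261335] [ 0.14555776 -0.39995274 -2.64999656] 0.6156308319514057 [[-0.9, -0.8]] -82.90645643818816
```

>>> play_rows(steps=[0,0,0.002,0,0,0,0.0028,0,0,0,0.0028,0])

```text
time: 49.88
tool_pos: [0.5901, -0.12, 0.071]
tcp_rot: [3.135, 0.194, 0.002]
wrist_force: [-2.6, 1.0, 5.6]
width: 0.619
grip_force: 55.6
```

>>> play_rows(steps=[0,0,0,0,0,0,0,0,0,0,0,0,0,0,0,0], jaw=0)

```text
time: 50.38
tool_pos: [0.5894, -0.1198, 0.0694]
tcp_rot: [-3.136, -0.194, 0.0]
wrist_force: [0.2, -0.4, -0.7]
width: 1.004
grip_force: 0.0
```

>>> play_rows(steps=[0,0,-0.03,0,0,0,-0.08,0,0,0,-0.13,0,0,0,-0.135,0,0,0,-0.135,0,0,0,-0.135,0])

```text
time: 51.12
tool_pos: [0.5881, -0.1195, 0.2023]
tcp_rot: [-3.134, -0.194, 0.006]
wrist_force: [-0.5, -0.4, -0.5]
width: 1.001
grip_force: 0.0
```

```bash
cat >> cm.py <<'E'
def board(c,z):
    hsv=cv2.cvtColor(c['pixels'],cv2.COLOR_BGR2HSV).astype(int)
    m=(abs(hsv[...,0]-21)<6)&(hsv[...,1]>60)&(hsv[...,1]<125)&(hsv[...,2]>120)
    for r in rects(c,cv2.morphologyEx(cv2.morphologyEx(m.astype(np.uint8),cv2.MORPH_OPEN,np.ones((9,9))),cv2.MORPH_CLOSE,np.ones((9,9))),z): print(J(np.array(r[:2])))
def brass(c,z):
    hsv=cv2.cvtColor(c['pixels'],cv2.COLOR_BGR2HSV).astype(int)
    y=(abs(hsv[...,0]-24)<8)&(hsv[...,1]>130)&(hsv[...,2]>100); print('brass')
    for r in rects(c,y,z,15): print(J(np.array(r[:2])))
E
python3 - <<'E'
from cm import *
c=cam('wrist','Cp'); print('label');label(c,.0705,140);brass(c,.062);board(c,.012)
go(.637,.0575,.1,-6.7)
E
```

```text
label
ctr 0.5922 -0.1195 size 36.2 30.6 long-axis az 97.1 px [257. 177.]
ctr 0.5959 0.0316 size 41.5 17.6 long-axis az 142.8 px [ 77. 152.]
ctr 0.7019 -0.1025 size 54.8 45.8 long-axis az 157.0 px [253.  38.]
[[1.6, -0.7]]
[[23.7, 148.8]]
[[112.6, 2.8]]
brass
ctr 0.6488 -0.1239 size 14.9 3.2 long-axis az 97.1 px [270. 111.]
ctr 0.6455 -0.1005 size 12.5 4.0 long-axis az 97.1 px [242. 111.]
ctr 0.6549 -0.1185 size 7.4 7.1 long-axis az 97.1 px [264. 102.]
ctr 0.6531 -0.1038 size 7.4 7.1 long-axis az 97.1 px [246. 102.]
[[57.2, -12.0]]
[[56.8, 11.6]]
[[64.0, -7.3]]
[[64.0, 7.4]]
ctr 0.4876 -0.1471 size 54.9 41.0 long-axis az 7.1 px [269. 254.]
ctr 0.6632 -0.1099 size 90.4 22.0 long-axis az 97.1 px [255.  86.]
ctr 0.6370 0.0579 size 109.0 55.7 long-axis az 83.3 px [78. 93.]
[[-105.6, -15.4]]
[[73.2, 0.1]]
[[67.7, 170.0]]
shift [ 0.0708 -0.1694  0.1021] turn -1.3301 now [ 0.5881 -0.1195  0.2021] -82.91 t 51.17
```

All three cells and both sheets are stacked, and contact came at the expected height. Next is the end board.

>>> play_rows(steps=[0.071,-0.17,0.06,-1.33,0.071,-0.17,0.06,-1.33,0.071,-0.17,0.06,-1.33,0.071,-0.17,0.06,-1.33,0.071,-0.17,0.06,-1.33,0.071,-0.17,0.06,-1.33,0.071,-0.17,0.06,-1.33,0.071,-0.17,0.06,-1.33,0.071,-0.17,0.06,-1.33,0.071,-0.17,0.06,-1.33])

```text
time: 52.42
tool_pos: [0.6387, 0.0576, 0.1442]
tcp_rot: [-2.349, -2.085, 0.001]
wrist_force: [0.1, 0.1, -0.5]
width: 0.998
grip_force: 0.0
```

Run:
```python
from cm import *
c=cam('wrist','bd'); board(c,.012)
go(.637,.0579,.0125,-6.7)
```

```text
ctr 0.6340 0.0324 size 56.1 55.3 long-axis az 83.2 px [256. 212.]
ctr 0.6493 0.1003 size 40.9 21.3 long-axis az 173.2 px [265. 130.]
[[61.6, 145.0]]
[[85.1, 210.5]]
shift [ 1.000e-04 -1.800e-03  1.318e-01] turn -0.0015 now [0.6388 0.0576 0.1443] -6.79 t 52.48
```

>>> play_rows(steps=[0,-0.0018,0.05,0,0,-0.0018,0.09,0,0,-0.0018,0.115,0,0,-0.0018,0.13,0,0,-0.0018,0.13,0,0,-0.0018,0.13,0])

```text
time: 53.22
tool_pos: [0.6384, 0.0579, 0.016]
tcp_rot: [2.347, 2.087, 0.003]
wrist_force: [1.1, -0.2, 0.2]
width: 1.0
grip_force: 0.0
```

>>> play_rows(steps=[0,0,0,0,0,0,0,0,0,0,0,0,0,0,0,0,0,0,0,0,0,0,0,0], jaw=255)

```text
time: 53.98
tool_pos: [0.6385, 0.0579, 0.0163]
tcp_rot: [2.346, 2.087, 0.003]
wrist_force: [-0.7, -0.1, 5.4]
width: 0.639
grip_force: 54.2
```

>>> play_rows(steps=[0,0,-0.05,0,0,0,-0.1,0,0,0,-0.15,0,0,0,-0.18,0,0,0,-0.18,0,0,0,-0.18,0])

```text
time: 54.72
tool_pos: [0.6361, 0.0578, 0.193]
tcp_rot: [-2.346, -2.087, 0.003]
wrist_force: [-0.2, 0.5, -1.3]
width: 0.641
grip_force: 53.6
```

>>> play_rows(steps=[-0.181,-0.025,0,1.331,-0.181,-0.025,0,1.331,-0.181,-0.025,0,1.331,-0.181,-0.025,0,1.331,-0.181,-0.025,0,1.331,-0.181,-0.025,0,1.331,-0.181,-0.025,0,1.331,-0.181,-0.025,0,1.331,-0.181,-0.025,0,1.331,-0.181,-0.025,0,1.331])

```text
time: 55.98
tool_pos: [0.5909, -0.1189, 0.194]
tcp_rot: [-3.135, -0.195, 0.002]
wrist_force: [0.4, 0.3, 0.1]
width: 0.641
grip_force: 53.5
```

>>> play_rows(steps=[0,0,0,0,0,0,0,0])

```text
time: 56.22
tool_pos: [0.5913, -0.119, 0.1947]
tcp_rot: [3.136, 0.194, 0.0]
wrist_force: [-1.2, 0.5, -0.6]
width: 0.638
grip_force: 53.5
```

Run:
```python
from cm import *
go(.5905,-.119,.085,-83)
s=bot.read_state();z=s['tool_pos'][2]; print(J(s['tool_pos']),s['width'],s['wrist_force'])
c=cam('wrist','Bh')
hsv=cv2.cvtColor(c['pixels'],cv2.COLOR_BGR2HSV).astype(int)
print(hsv[140:360:10,256].tolist())
board(c,z-.003)
```

```text
shift [-8.000e-04 -1.000e-04  1.097e-01] turn 0.0012 now [ 0.5913 -0.119   0.1947] -82.93 t 56.23
[[0.8, -0.1]] 0.6381798685981268 [-1.22468159  0.49763198 -0.59182144]
[[105, 9, 119], [18, 93, 71], [18, 101, 177], [19, 98, 177], [116, 26, 79], [116, 26, 79], [19, 98, 177], [19, 98, 177], [19, 98, 177], [18, 99, 177], [19, 97, 110], [19, 94, 87], [18, 93, 88], [19, 94, 87], [18, 96, 88], [18, 96, 88], [18, 90, 88], [19, 94, 109], [19, 94, 108], [128, 23, 45], [114, 27, 48], [19, 94, 108]]
ctr 0.5487 -0.1463 size 12.6 11.2 long-axis az 7.0 px [298. 342.]
ctr 0.6223 -0.1151 size 55.0 46.2 long-axis az 97.0 px [258. 197.]
ctr 0.6691 -0.1092 size 37.8 9.8 long-axis az 97.0 px [255.  91.]
[[-44.8, -22.0]]
[[32.1, 0.0]]
[[79.2, 0.1]]
```

>>> play_rows(steps=[-0.0005,0,0.05,0,-0.0005,0,0.08,0,-0.0005,0,0.09,0,-0.0005,0,0.098,0,-0.0005,0,0.103,0,-0.0005,0,0.107,0,-0.0005,0,0.107,0])

```text
time: 57.15
tool_pos: [0.5909, -0.1191, 0.0879]
tcp_rot: [3.136, 0.193, 0.001]
wrist_force: [-0.4, -0.4, -1.2]
width: 0.638
grip_force: 53.5
```

Run:
```python
from cm import *
s=bot.read_state();print(s['tool_pos'],s['wrist_force'],s['width'],J(s['tool_pos']),pose()[2])
```

```text
[ 0.59094141 -0.11908974  0.08794659] [-0.40806579 -0.41278467 -1.19677503] 0.6376108954209574 [[0.4, -0.1]] -82.96429719711479
```

>>> play_rows(steps=[0,0,0.001,0,0,0,0.0022,0,0,0,0.0022,0])

```text
time: 57.52
tool_pos: [0.591, -0.1191, 0.0858]
tcp_rot: [3.135, 0.193, 0.001]
wrist_force: [-0.9, 0.6, 2.3]
width: 0.639
grip_force: 53.7
```

>>> play_rows(steps=[0,0,0,0,0,0,0,0,0,0,0,0,0,0,0,0], jaw=0)

```text
time: 58.02
tool_pos: [0.5907, -0.119, 0.0853]
tcp_rot: [3.136, 0.193, -0.0]
wrist_force: [1.2, -0.1, 0.3]
width: 0.998
grip_force: 0.0
```

>>> play_rows(steps=[0,0,-0.03,0,0,0,-0.08,0,0,0,-0.12,0,0,0,-0.12,0,0,0,-0.12,0])

```text
time: 58.65
tool_pos: [0.5903, -0.1189, 0.205]
tcp_rot: [-3.136, -0.193, 0.001]
wrist_force: [-0.7, 0.1, -0.7]
width: 0.998
grip_force: 0.0
```

Run:
```python
from cm import *
c=cam('wrist','bp'); board(c,.082)
s=cam('side','sidefin')
cv2.imwrite('pics/fin1.png',np.hstack([cv2.resize(c['pixels'],(400,300)),cv2.resize(s['pixels'][140:290,180:380],(400,300))]))
go(.455,.055,.2,-75)
```

```text
ctr 0.5364 -0.1368 size 57.5 32.3 long-axis az 7.1 px [273. 247.]
ctr 0.6133 -0.1200 size 64.2 62.7 long-axis az 7.0 px [259. 156.]
ctr 0.6649 -0.1096 size 70.4 18.2 long-axis az 97.0 px [255.  89.]
[[-55.9, -11.1]]
[[22.5, -3.7]]
[[75.0, 0.2]]
shift [-0.1122 -0.1889  0.004 ] turn -0.139 now [ 0.5895 -0.1187  0.2034] -82.96 t 58.75
```

>>> play_rows(steps=[-0.112,-0.189,0.02,-0.139,-0.112,-0.189,0.02,-0.139,-0.112,-0.189,0.02,-0.139,-0.112,-0.189,0.02,-0.139,-0.112,-0.189,0.02,-0.139,-0.112,-0.189,0.02,-0.139])

```text
time: 59.5
tool_pos: [0.4564, 0.0545, 0.1847]
tcp_rot: [3.114, 0.411, -0.001]
wrist_force: [0.7, -0.2, 0.3]
width: 0.998
grip_force: 0.0
```

Run:
```python
from cm import *
import pickle
c=cam('wrist','pl'); pickle.dump(c,open('pl.pkl','wb')); print(pose()[0]['tool_pos'],pose()[2])
im=cv2.imread('pics/fin1.png')
v=cv2.resize(c['pixels'][110:270,170:350],(675,600),interpolation=cv2.INTER_CUBIC)
cv2.imwrite('pics/plv.png',v)
```

```text
[0.45683014 0.05425866 0.18502829] -75.01985367938597
```

View pics/plv.png

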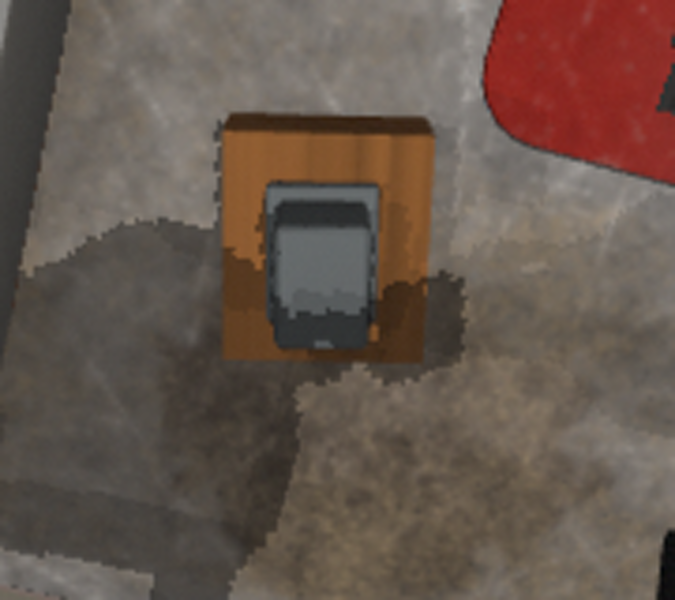

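The view (×3.75 crop) shows the plug's grip top at (275–371,227–347), squared to the tool and sitting in its wooden block.

Run:
```python
from cm import *
import pickle
c=pickle.load(open('pl.pkl','rb')); f=lambda p:np.array(p,float)/3.75+[170,110]
quad(c,f([(275,227),(371,227),(277,347),(369,347)]),.058)
quad(c,f([(267,184),(380,184),(268,184),(380,184)]),.032)
quad(c,f([(221,130),(433,133),(222,362),(425,362)]),.026)
go(.4564,.0545,.045,-75)
```

```text
ctr [0.455  0.0536] len 28.7 wid 21.3 az 15.0
ctr [0.4724 0.058 ] len 0.1 wid 27.3 az 105.0
ctr [0.4544 0.0528] len 60.8 wid 52.5 az 14.2
shift [-0.0003 -0.0004  0.14  ] turn -0.0003 now [0.4568 0.0543 0.185 ] -75.02 t 59.55
```

>>> play_rows(steps=[-0.002,0,0.05,0,-0.002,0,0.09,0,-0.002,0,0.12,0,-0.002,0,0.134,0,-0.002,0,0.134,0,-0.002,0,0.134,0])

```text
time: 60.3
tool_pos: [0.456, 0.0541, 0.0526]
tcp_rot: [3.115, 0.409, 0.004]
wrist_force: [0.0, 1.1, 0.4]
width: 1.002
grip_force: 0.0
```

>>> play_rows(steps=[0,0,0,0,0,0,0,0,0,0,0,0,0,0,0,0,0,0,0,0,0,0,0,0,0,0,0,0,0,0,0,0], jaw=255, grip_force=80)

```text
time: 61.3
tool_pos: [0.455, 0.0544, 0.052]
tcp_rot: [-3.115, -0.41, -0.001]
wrist_force: [-0.8, -0.1, 6.1]
width: 0.24
grip_force: 78.9
```

Run:
```python
from cm import *
go(.448,-.1366,.171,-83)
```

```text
shift [-0.0561  0.1827 -0.1191] turn 0.1397 now [0.455  0.0544 0.052 ] -75.0 t 61.3
```

>>> play_rows(steps=[0,0,-0.02,0,0,0,-0.05,0,0,0,-0.1,0,0,0,-0.12,0,0,0,-0.12,0])

```text
time: 61.92
tool_pos: [0.4557, 0.0544, 0.1729]
tcp_rot: [3.114, 0.41, 0.006]
wrist_force: [-0.1, 0.8, -1.2]
width: 0.241
grip_force: 78.3
```

>>> play_rows(steps=[-0.056,0.183,0,0.1397,-0.056,0.183,0,0.1397,-0.056,0.183,0,0.1397,-0.056,0.183,0,0.1397,-0.056,0.183,0,0.1397,-0.056,0.183,0,0.1397,-0.056,0.183,0,0.1397])

```text
time: 62.8
tool_pos: [0.4477, -0.1355, 0.171]
tcp_rot: [-3.135, -0.195, 0.001]
wrist_force: [-0.2, -0.2, -1.0]
width: 0.238
grip_force: 78.7
```

Run:
```python
from cm import *
s,R,a=pose();print(s['tool_pos'],a,s['width'],s['wrist_force'],J(s['tool_pos'],(.448,-.1366)))
c=cam('wrist','ps')
g=cv2.cvtColor(c['pixels'],cv2.COLOR_BGR2GRAY)
def sp(n,X): print(n,proj(c,[X])[0].round(1))
sp('sock',[.448,-.1366,.038]);sp('tcp',s['tool_pos'])
p=proj(c,[[.448,-.1366,.038]])[0].round().astype(int)
print('col dark mask rows'); 
for r in range(p[1]-50,p[1]+110,4): print(r,''.join('%4d'%v for v in g[r,p[0]-56:p[0]+60:4]))
```

```text
[ 0.44769857 -0.13551808  0.17100722] -82.86962723271456 0.23804020791973932 [-0.17621365 -0.1937214  -0.9970107 ] [[-0.2, 1.1]]
sock [256.8 182.6]
tcp [255.6 269.8]
col dark mask rows
133  143 131 149 154 154 152 155 157 161 156 142 137 141 141 147 154 153 156 156 163 162 154 150 152 135 146 146  99 107
137  146 146 146 156 155 152 155 158 161 158 142 137 140 140 148 155 152 154 157 163 161 154 150 153 126 147 148  99 104
141  141 153 146 154 155 153 154 158 160 155 135 137 141 141 149 155 152 154 157 162 158 145 151 155 146 145 143  98  73
145  140 142 142 154 155 152 153 157 160 155 132 139 140 142 148 154 153 154 156 162 156 143 150 152 146 144 136 110  80
149  141 153 108 154 154 152 153 157  46  17  16  20  17  17  19  18  18  17  18  16  91 141 148 152 138 137 126 114  59
153  137 149 136 155 156 152 153 155  15  19  19  16  18  16  18  19  17  18  16  18  15 127 135 153 138 136 120 114  51
157  144 144 135 155 156 153 153 150  43  42  41  41  42  43  44  44  42  42  44  42  44 127 133 151 136 135 128 127  58
161  137 144 131 156 156 153 152 151  40  42  42  42  42  41  41  42
[... 3224 characters left out ...]
 63  62  22  57  60  60  59  58  59  58  59  61  60  61  58  21  62  62  62  21  19  24  22 140
273   17  21  20  27  62  62  60  16  54  60  60  58  60  61  61  60  58  60  60  58  20  43  61  61  52  18  18  20 136
277   22  23  19  49  65  65  60  22  47  61  59  58  59  60  59  60  60  61  60  57  20  28  64  65  61  23  23  24 100
281   25  24  20  21  20  77  77  20  46  60  60  59  60  61  59  60  60  60  59  58  16  36  81  24  18  19  22  21  24
285   20  19  22  21  22  20  76  25  39  60  61  60  59  60  59  61  59  61  59  56  21  46  20  21  21  24  22  19  23
289   26  30  23  21  21  22  19  25  40  60  58  60  58  59  60  60  60  60  59  53  18  23  18  20  24  25  26  25  24
```

Run:
```python
from cm import *
c=cam('wrist','ps2'); g=cv2.cvtColor(c['pixels'],cv2.COLOR_BGR2GRAY)
for x in (235,238,278): print('col',x,g[146:222,x].tolist())
for y in (158,160,200): print('row',y,g[y,224:292].tolist())
print('row flange');
for y in (219,221,223): print(y,g[y,205:305].tolist())
print('row griptop')
for y in (265,280): print(y,g[y,222:292].tolist())
for x in (245,265): print('col',x,g[210:262,x].tolist())
```

```text
col 235 [159, 159, 148, 15, 23, 13, 18, 15, 24, 36, 44, 42, 42, 40, 41, 44, 40, 41, 41, 41, 40, 40, 40, 40, 38, 39, 40, 38, 39, 37, 40, 38, 39, 38, 26, 24, 20, 25, 22, 24, 24, 22, 25, 23, 23, 22, 22, 27, 22, 25, 22, 22, 22, 24, 23, 22, 23, 25, 23, 20, 24, 22, 19, 34, 76, 91, 92, 86, 57, 53, 49, 68, 106, 111, 111, 75]
col 238 [147, 147, 137, 17, 18, 13, 18, 21, 21, 37, 43, 41, 43, 42, 42, 38, 40, 40, 40, 39, 40, 40, 40, 40, 39, 41, 42, 40, 41, 40, 39, 40, 39, 35, 24, 20, 26, 23, 24, 22, 26, 25, 21, 22, 24, 26, 26, 26, 21, 23, 25, 24, 19, 25, 21, 24, 21, 25, 21, 22, 23, 22, 22, 39, 78, 92, 91, 88, 58, 54, 58, 68, 106, 112, 113, 75]
col 278 [162, 162, 152, 17, 16, 16, 19, 17, 18, 38, 44, 44, 41, 42, 43, 43, 42, 40, 43, 43, 41, 42, 41, 42, 41, 41, 40, 40, 43, 40, 38, 40, 39, 33, 33, 34, 36, 34, 35, 35, 32, 36, 35, 36, 35, 35, 35, 33, 34, 33, 30, 20, 19, 21, 18, 21, 24, 22, 24, 20, 25, 26, 25, 37, 71, 84, 85, 84, 63, 54, 57, 69, 106, 111, 117, 119]
row 158 [152, 153, 153, 153, 155, 151, 95, 56, 41, 41, 39, 42, 43, 41, 43, 43, 42, 42, 40, 42, 41, 42, 42, 40, 41, 42, 43, 42, 43, 42, 43, 43,
[... 2471 characters left out ...]
24, 24, 15, 14, 25, 45, 58, 59, 60, 60, 60, 59, 60, 60, 59, 61, 60, 60, 59, 60, 59, 59, 60, 60, 61, 60, 60, 59, 59, 60, 59, 60, 60, 61, 59, 59, 60, 60, 58, 59, 59, 60, 60, 59, 60, 60, 60, 60, 58, 57, 43, 19, 18, 18, 22, 23, 24, 37, 80, 80, 81, 80, 80, 76]
col 245 [74, 88, 81, 61, 49, 52, 59, 84, 106, 112, 118, 113, 75, 79, 64, 45, 48, 47, 47, 47, 47, 47, 47, 47, 46, 46, 47, 48, 47, 47, 47, 48, 48, 49, 48, 48, 49, 53, 54, 58, 58, 61, 61, 60, 60, 60, 60, 60, 60, 59, 62, 61]
col 265 [76, 90, 84, 59, 50, 52, 60, 82, 105, 111, 117, 118, 118, 117, 112, 58, 51, 50, 52, 53, 53, 52, 51, 52, 52, 52, 52, 54, 53, 54, 56, 54, 55, 54, 55, 55, 57, 64, 59, 59, 59, 61, 59, 59, 60, 61, 59, 61, 59, 60, 60, 59]
```

Run:
```python
from cm import *
s,R,a=pose();c=cam('wrist'); z=s['tool_pos'][2]; o=(.448,-.1366)
print('tcp',J(s['tool_pos'],o),a,z)
print('sock corners',J(ray(c,[(230.2,154.7),(282.7,154.7),(232,209.2),(281.2,209.2)],.038),o))
print('flange +x top edge (want +18)',J(ray(c,[(228.5,217),(282,217)],z-.02),o))
print('grip top +x edge (+15)',J(ray(c,[(232.5,247.5),(278.9,247.5)],z+.006),o))
```

```text
tcp [[-0.0, 0.7]] -82.88473688707066 0.17134512057875056
sock corners [[24.8, 22.1], [24.9, -22.2], [-24.9, 21.7], [-24.9, -22.3]]
flange +x top edge (want +18) [[17.9, 14.5], [18.0, -12.7]]
grip top +x edge (+15) [[15.1, 10.8], [15.1, -9.3]]
```

Plug and socket are aligned to within 1 mm. Inserting now.

>>> play_rows(steps=[0,0.001,0.04,0,0,0.001,0.07,0,0,0.001,0.08,0,0,0.001,0.083,0,0,0.001,0.088,0,0,0.001,0.093,0,0,0.001,0.098,0,0,0.001,0.103,0,0,0.001,0.105,0,0,0.001,0.105,0])

```text
time: 64.2
tool_pos: [0.4477, -0.1379, 0.0662]
tcp_rot: [-3.136, -0.192, 0.001]
wrist_force: [-0.3, 0.6, -0.2]
width: 0.24
grip_force: 78.6
```

Run:
```python
from cm import *
s=bot.read_state();print(s['tool_pos'],s['wrist_force'],s['width'],J(s['tool_pos'],(.448,-.1366)),pose()[2])
```

```text
[ 0.447667   -0.137879    0.06615516] [-0.34810881  0.57315886 -0.19312612] 0.23998475120646373 [[-0.5, -1.2]] -83.00087767597803
```

>>> play_rows(steps=[0,-0.0007,0,0,0,-0.0007,0.002,0,0,-0.0007,0.004,0,0,-0.0007,0.004,0])

```text
time: 64.7
tool_pos: [0.4481, -0.1373, 0.0639]
tcp_rot: [-3.136, -0.192, 0.0]
wrist_force: [-5.9, 0.7, 12.1]
width: 0.241
grip_force: 80.4
```

>>> play_rows(steps=[0,0,0,0,0,0,0,0,0,0,0,0,0,0,0,0,0,0,0,0], jaw=0)

```text
time: 65.32
tool_pos: [0.4477, -0.1372, 0.0622]
tcp_rot: [-3.136, -0.192, 0.0]
wrist_force: [-0.4, -0.4, 0.5]
width: 1.0
grip_force: 0.0
```

>>> play_rows(steps=[0,0,-0.03,0,0,0,-0.08,0,0,0,-0.13,0,0,0,-0.13,0,0,0,-0.13,0,0,0,-0.13,0])

```text
time: 66.08
tool_pos: [0.4465, -0.1368, 0.1906]
tcp_rot: [-3.134, -0.192, 0.005]
wrist_force: [0.4, 0.8, 0.5]
width: 1.0
grip_force: 0.0
```

Run:
```python
from cm import *
c=cam('wrist','end');s,R,a=pose();print(s['tool_pos'],s['wrist_force'],s['width'])
o=(.448,-.1366); g=cv2.cvtColor(c['pixels'],cv2.COLOR_BGR2GRAY)
# expected px of home plug: flange top +x edge, grip top corners
t=np.radians(7);ex=np.array([np.cos(t),np.sin(t),0]);ey=np.array([-np.sin(t),np.cos(t),0])
O=np.array([*o,0])
for n,x,y,z in [('fl+x',18,0,.044),('grip+x',15,0,.070),('grip-x',-15,0,.070),('grip+y',0,11,.07),('grip-y',0,-11,.07),('flange+y',10,14,.044),('flange-y',10,-14,.044)]:
    print(n,proj(c,O+ex*x/1e3+ey*y/1e3+[0,0,z])[0].round(1))
p=proj(c,O+[0,0,.07])[0].astype(int)
print('col',p[0]+8,p[1]-60,g[p[1]-60:p[1]+50:2,p[0]+8].tolist());print('row',p[1],p[0]-50,g[p[1],p[0]-50:p[0]+50:2].tolist())
board(c,.082)
for n,x,y in [('b',55,28),('b',55,-28),('b',-55,28),('b',-55,-28)]: print(proj(c,np.array([.5905,-.119,.082])+ex*x/1e3+ey*y/1e3)[0].round(1))
sd=cam('side'); top=cam('top'); hsv=cv2.cvtColor(top['pixels'],cv2.COLOR_BGR2HSV).astype(int)
m=(hsv[...,0]<=18)&(hsv[...,0]>=8)&(hsv[...,1]>110)&(hsv[...,2]>80);m=cv2.morphologyEx(m.astype(np.uint8),cv2.MORPH_OPEN,np.ones((9,9)));m[:, :110]=0;m[:,180:]=0
print('spare');rects(top,m,.023,100)
```

```text
[ 0.44653935 -0.13682466  0.19049786] [-0.69928096  0.35047726 -0.28627643] 1.0031769920929856
fl+x [255.7 156.9]
grip+x [255.7 167.8]
grip-x [255.7 202.2]
grip+y [242.4 185.3]
grip-y [268.9 185.3]
flange+y [240.1 165.6]
flange-y [271.3 165.6]
col 263 125 [145, 145, 145, 144, 144, 145, 144, 143, 144, 20, 15, 19, 42, 41, 41, 39, 88, 117, 63, 48, 52, 55, 107, 116, 115, 115, 116, 114, 112, 100, 98, 100, 98, 99, 100, 99, 93, 56, 58, 83, 83, 80, 82, 77, 85, 110, 106, 105, 102, 107, 113, 110, 108, 113, 111]
row 185 205 [83, 82, 83, 81, 101, 105, 103, 104, 103, 101, 91, 90, 89, 90, 21, 24, 21, 20, 32, 57, 85, 100, 101, 98, 101, 99, 99, 100, 100, 98, 100, 99, 84, 85, 33, 33, 33, 50, 93, 133, 136, 136, 137, 138, 140, 139, 141, 123, 61, 51]
ctr 0.4655 -0.1622 size 23.4 14.1 long-axis az 8.6 px [293. 174.]
ctr 0.4938 -0.1274 size 64.9 62.2 long-axis az 7.1 px [248. 127.]
ctr 0.5576 -0.1229 size 69.5 42.9 long-axis az 96.9 px [254.  32.]
[[-129.3, -27.7]]
[[-97.0, 3.4]]
[[-33.1, 0.1]]
[ 207.5 -130.2]
[ 303.2 -130.4]
[215.5  70.7]
[295.4  70.6]
spare
```

>>> play_rows(steps=[0.12,0,-0.05,0,0.12,0,-0.05,0,0.12,0,-0.05,0,0.12,0,-0.05,0,0.12,0,-0.05,0,0.12,0,-0.05,0])

```text
time: 66.97
tool_pos: [0.5654, -0.1227, 0.2416]
tcp_rot: [-3.135, -0.191, 0.003]
wrist_force: [0.1, -0.5, -0.5]
width: 0.997
grip_force: 0.0
```

Run:
```python
from cm import *
c=cam('wrist','end2');print(pose()[0]['tool_pos'])
t=np.radians(7);ex=np.array([np.cos(t),np.sin(t),0]);ey=np.array([-np.sin(t),np.cos(t),0]);O=np.array([.5905,-.119,.082])
P=[proj(c,O+ex*x/1e3+ey*y/1e3)[0].round(1) for x,y in [(55,28),(55,-28),(-55,28),(-55,-28),(55,15),(-55,15)]];print(P)
hsv=cv2.cvtColor(c['pixels'],cv2.COLOR_BGR2HSV).astype(int)
def s(a,b,n=41,o=10):
    X=[O+ex*(a[0]+(b[0]-a[0])*k/(n-1))/1e3+ey*(a[1]+(b[1]-a[1])*k/(n-1))/1e3 for k in range(n)]
    return [tuple(hsv[int(round(v)),int(round(u))][[0,2]].tolist()) for u,v in proj(c,X)]
print('x scan y=15, 45..65',s((45,15),(65,15),21));print('x -45..-65',s((-45,15),(-65,15),21));print('y 20..40 x=0',s((0,20),(0,40),21));print('y -20..-40',s((0,-20),(0,-40),21))
top=cam('top','topend'); h=cv2.cvtColor(top['pixels'],cv2.COLOR_BGR2HSV).astype(int)
for X in [(.515,.362,.023),(.515,.32,.023),(.515,.40,.023),(.43,.36,.0)]:
    u,v=proj(top,[X])[0].round().astype(int); print(X,(u,v),h[v,u])
```

```text
[ 0.56562581 -0.12276504  0.24182952]
[array([222.3,  84.8]), array([287.1,  84.7]), array([226.3, 203.2]), array([283.5, 203.1]), array([237.3,  84.7]), array([239.6, 203.1])]
x scan y=15, 45..65 [(19, 177), (19, 177), (19, 176), (19, 176), (19, 177), (19, 176), (19, 176), (19, 178), (20, 176), (19, 163), (20, 115), (23, 169), (19, 106), (0, 88), (110, 92), (108, 91), (105, 93), (105, 95), (105, 102), (114, 169), (107, 171)]
x -45..-65 [(18, 102), (19, 101), (19, 101), (18, 102), (18, 102), (19, 102), (19, 102), (18, 103), (19, 102), (19, 99), (20, 73), (108, 88), (105, 86), (98, 86), (100, 86), (105, 89), (105, 87), (105, 83), (105, 86), (105, 89), (98, 98)]
y 20..40 x=0 [(19, 167), (19, 167), (19, 168), (19, 170), (19, 174), (19, 176), (19, 176), (19, 170), (19, 99), (19, 98), (19, 151), (18, 157), (19, 158), (19, 162), (19, 146), (19, 157), (20, 148), (17, 98), (13, 113), (13, 117), (12, 102)]
y -20..-40 [(19, 175), (19, 175), (19, 177), (19, 175), (19, 176), (19, 175), (19, 171), (19, 163), (19, 125), (15, 128), (10, 169), (10, 174), (10, 172), (10, 174), (9, 175), (10, 169), (19, 125), (15, 77), (17, 84), (165, 70), (160, 122)]
(0.515, 0.362, 0.023) (np.int64(138), np.int64(215)) [ 18  92 209]
(0.515, 0.32, 0.023) (np.int64(151), np.int64(215)) [ 17  89 211]
(0.515, 0.4, 0.023) (np.int64(127), np.int64(214)) [ 18  92 207]
(0.43, 0.36, 0.0) (np.int64(139), np.int64(240)) [ 18  65 152]
```

The board's edges lie within 1 mm of nominal in position, and its size at z = 0.082 confirms the height. The spare sheet is on the rack and the plug is home, so I'm handing in.

```bash
python3 -c "
from workcell import bot
print(bot.finish_job())"
```

```text
the job is handed in; nothing more can be done
None
```

The job is handed in: three cells and two sheets are stacked in the jig, the end board is on top, the service plug is home in its socket, and the spare sheet is still on the rack; my own checks passed, but `finish_job` returned no verdict.

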